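# Lay out a stainless pipe end for tacking in a lined V-cradle

### The arm

A 7-joint arm with a two-finger parallel gripper is mounted at the origin on a cart in front of the work surface, level with it; the furniture and walls round the work are solid. World frame = base frame: x ahead of the robot, y to its left, z up, the work surface at z = 0. Lengths are in m, angles in rad, forces in N, time in s.
With the tool pointing down it reaches from about 0.425 to 0.925 m from the base axis. Payload 6.8 kg.
Tool frame: the origin (TCP) lies midway between the tips of the shut fingers; the grasp point (between the pads) lies 19 mm behind it; z points along the fingers, y is the line along which they close (so a half turn about z gives the same grasp; the last joint's range is limited). The gripper opens to 85 mm and grips with 20 to 120 N. Pads are 22 mm wide; open, the fingers measure 114 mm over their backs; the gripper's body (76 mm by 85 mm) begins 54 mm behind the grasp point. The pads swing forward as they close: fully open they stand 13 mm farther back than shut.
Start: joints at [-1.35, 0.477, 0.022, 1.555, -0.011, 1.109, -0.083], TCP at [0.218, 0.639, 0.231] pointing down, gripper open.
Joint ranges: [-2.96, 2.96], [-0.34, 2.1], [-1.41, 1.46], [0.24, 2.44], [-1.37, 4.51], [0.17, 1.92], [-2.96, 2.96]. Speed limits (rad/s): [2.39, 2.39, 3.14, 3.14, 3.14, 3.14, 3.14].

### API

Orientations are given as a unit quaternion [w, x, y, z].
In Python, from station import bot gives the robot as it stands.
- The arm moves only by the tool jog_arm, never from a script. Its argument "rows" is a list of rows, each an object of numbers: "fingers": the finger opening in mm, from 0 to 85.4; "x", "y", "z": the shift along the tool's x, y, z in mm; "ax", "ay", "az": the turn, a rotation vector about the tool's x, y, z in degrees. A call has exactly 8 rows; each row shifts and turns the commanded pose from where the row before left it, along the tool's axes as they then stand; what a row does not reach is not made up. A row lasts 1/10 s, in which the tool goes at most 50 mm and 8.59 degrees, less where a joint would pass 70% of its speed; a pose out of reach is approached as far as the arm can. A call with a gripper value outside its range is refused whole. The fingers move at their own pace and stop on an object; "force" is the grip in N (left out, the last holds). Time passes only in rows, so rows that do not move let the fingers close, or fill a call up. It gives the time, the measured TCP pose, the force, the opening and the grip force at its end, in the units of the state.
- bot.get_obs(): the state, without advancing time (a new reading comes with each control period).
- bot.read_camera(name): name is "scene" or "top" or "wrist"; returns a dict with "pixels" (420x560x3 uint8, red, green, blue), "vertical_fov" (degrees; the focal length in pixels is half the picture's height over the tangent of half this angle, whatever the lens; pixels are square), "cx", "cy" (the principal point, pixels), "world_from_camera" (4x4, takes a point from camera to world coordinates). Camera axes: x right, y down, z forward; pixel columns grow to the right and rows downward; lengths in m; the calibration is good to about 2 mm. A picture is of the moment at which its call begins. There is no depth.
- bot.hand_in(): hands the job in; it is judged then, once.
The state is a dict: "t": time; "q": joint angles; "joint_vel": joint speeds; "joint_torque": joint torques, N m; "eef_pos": TCP position; "tool_rot": TCP orientation; "contact_force": force on the tool from outside, world axes, zero at the start; "torque": the same for the moment, N m; "gripper_width": opening from 0.0 (shut) to 1.0 (fully open); "grasp_force": force on a finger pad.
Only numpy, scipy, OpenCV 4.12 (cv2) and the standard library are available. Lean on these libraries where they do the work, as an engineer would, in place of code of your own. Each camera call takes 0.05 s, during which the arm holds its last target. There are 200 camera calls.

### The job

Set the pipe end up for tacking: nest the bare aluminium angle in the blue V-cradle as a clean liner, V up, its end within 2 cm of the end stop. Then, working away from the stop, lay in its V the long stainless pipe, the short stainless pipe and last the domed cap, open end to the short pipe, all seated in line with gaps under 1 cm, the one to the stop too. Leave the rusty pipe and the amber level where they are.

Things in the scene. Friction and masses are not known exactly. Their poses are not given: they have to be found in the camera images.
- cradle: blue steel V-cradle bolted down (sizes in mm): angle 220 long, 28 mm legs, V up, on a foot bar 64 x 276 x 8. Origin on the bench under mid-V; y along the V to the end stop, x across, z up. Inner bottom line of the V at x 0, z 30, leg tips z 47, x +-20. Stop plate 50 wide, top z 83, inner face y +120. Home in the nested liner, a pipe's axis is at x 0, z 68.4.
- liner: bare aluminium angle 240 mm long, legs 30 x 3, waiting V up in two notched wood blocks (44 high, 85 mm either side of its middle). Origin on the V's lower outer edge at mid-length; y along, z up, x across. Tips 21 above the origin, 42.4 apart outside: pinch across them at mid-length. Both ends alike. Nested: origin at cradle x 0, z 30 mm.
- long_pipe: the longer bright stainless pipe, 48.3 mm outside diameter, 110 mm long, lying on its side; origin on its axis at mid-length (24 mm above the bench); y along the axis. Both ends alike; it can roll. Grasp it from outside.
- short_pipe: the shorter bright stainless pipe, 48.3 mm outside diameter, 55 mm long, lying on its side; origin on its axis at mid-length (24 mm above the bench); y along the axis. Both ends alike; it can roll. Grasp it from outside.
- cap: bright stainless domed pipe cap, 48.3 mm outside diameter, 40 mm long, on its side: straight skirt for 25 mm from the open end, then a dome. Origin in the centre of the open end, 24 mm above the bench; y points out of the open end (body from y 0 to -40). At the start the open end faces roughly the robot's left. It can roll; grasp the skirt.
- rusty_pipe: brown rusty steel pipe, 48.3 mm outside diameter, 80 mm long, lying on its side; not to be used or moved. Origin on its axis at mid-length, y along the axis.
- level: amber plastic pocket level, 33 x 140 x 42 mm, standing on the bench between the cradle and the liner's wooden blocks; a bystander. Origin under its middle, y along its length.
There are look-alikes about, which are no part of the job. Leave any green or red look-alike of the short_pipe alone.

How it is judged:
By the outcome, as a careful person would: the job done as asked, in the order asked, and still so for the second after the job is handed in, with the robot touching nothing.
It also fails if it takes over 112 s, if anything falls off the work surface, if the arm or the gripper's body presses on something with over 40 N, if the wrist force passes 120 N, or if a joint passes its speed limit or range.

## Working session

There is one attempt and no reset: what is moved stays moved. The work goes in short steps, Python scripts to look and compute and a tool call to move; the robot and the scene stay as the last step left them, time stands still between calls to the robot, and variables do not carry over. Pictures are saved under pics/ and viewed, at most 14 in all, crops included, and the job is handed in when it is done.

Besides the shell and the picture viewer there is one more tool, called after "Request:" as name(argument=value, ...), one argument or row to a line, values as JSON. jog_arm: Moves the arm, as the interface text tells. Its arguments: {"type":"object","properties":{"rows":{"type":"array","items":{"type":"object","properties":{"fingers":{"type":"number"},"x":{"type":"number"},"y":{"type":"number"},"z":{"type":"number"},"ax":{"type":"number"},"ay":{"type":"number"},"az":{"type":"number"}}}},"force":{"type":"number"}},"required":["rows"]}

```bash
mkdir -p pics
cat > h.py <<'E'
import numpy as np, cv2
from station import bot
def cam(n,name):
    c=bot.read_camera(n); np.savez('pics/'+name+'.npz',**{k:np.array(v) for k,v in c.items()})
    cv2.imwrite('pics/'+name+'.png',c['pixels'][:,:,::-1]); return c
def ld(name): return dict(np.load('pics/'+name+'.npz'))
def px2w(c,u,v,z):
    T=np.array(c['world_from_camera']); f=210/np.tan(np.radians(float(c['vertical_fov']))/2)
    d=T[:3,:3]@np.array([(u-c['cx'])/f,(v-c['cy'])/f,1]); o=T[:3,3]
    return np.round(o+d*(z-o[2])/d[2],4)
def w2px(c,p):
    T=np.linalg.inv(np.array(c['world_from_camera'])); f=210/np.tan(np.radians(float(c['vertical_fov']))/2)
    q=T[:3,:3]@np.array(p)+T[:3,3]; return q[:2]/q[2]*f+[c['cx'],c['cy']]
def crop(name,x0,y0,x1,y1,out):
    im=cv2.imread('pics/'+name+'.png')[y0:y1,x0:x1]; s=min(800/(x1-x0),600/(y1-y0))
    cv2.imwrite('pics/'+out+'.png',cv2.resize(im,None,fx=s,fy=s,interpolation=cv2.INTER_CUBIC)); print('scale',s)
E
python3 - <<'E'
from h import *
a=cam('top','top0'); b=cam('scene','scene0')
for c in(a,b): print(c['vertical_fov'],c['cx'],c['cy'],np.round(c['world_from_camera'],3).tolist())
print(bot.get_obs())
E
```

```text
49.05894540920312 278.2535168720929 215.28453862899843 [[0.006, -0.986, 0.165, 0.333], [-1.0, -0.006, 0.002, -0.085], [-0.001, -0.165, -0.986, 1.362], [0.0, 0.0, 0.0, 1.0]]
46.33763635000542 273.7355232867732 203.35431190085373 [[0.428, -0.646, 0.632, -0.451], [-0.904, -0.294, 0.312, -0.575], [-0.016, -0.705, -0.709, 1.183], [0.0, 0.0, 0.0, 1.0]]
{'t': 0.1, 'q': array([-1.35010284,  0.47769951,  0.02234874,  1.55630834, -0.01148771,
        1.10929779, -0.08310186]), 'joint_vel': array([-0.00076692, -0.0013405 , -0.00037357, -0.00343803,  0.00033665,
       -0.0007952 ,  0.00171089]), 'joint_torque': array([ 4.76533853e-03, -5.97760642e+01,  1.61404006e+00, -2.81955904e+01,
        1.28719892e-02,  5.13788138e-03,  2.82127695e-05]), 'eef_pos': array([0.21780923, 0.63835477, 0.23045376]), 'tool_rot': array([-6.62750916e-05,  1.63647963e-01,  9.86518482e-01, -7.89560247e-04]), 'contact_force': array([-0.2992519 , -0.02257672,  0.1413627 ]), 'torque': array([-0.03467412, -0.01225837,  0.05013929]), 'grasp_force': 0.0, 'gripper_width': 0.9987334177267962}
```

View pics/top0.png

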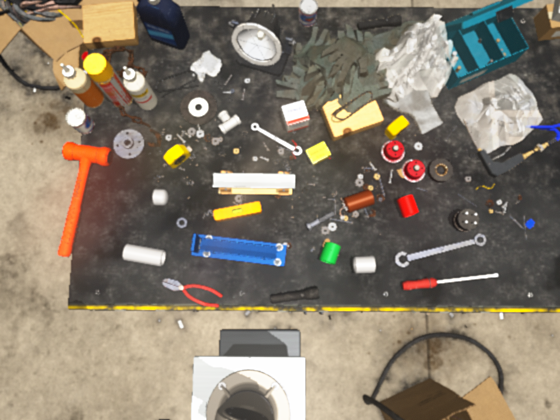

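View pics/scene0.png

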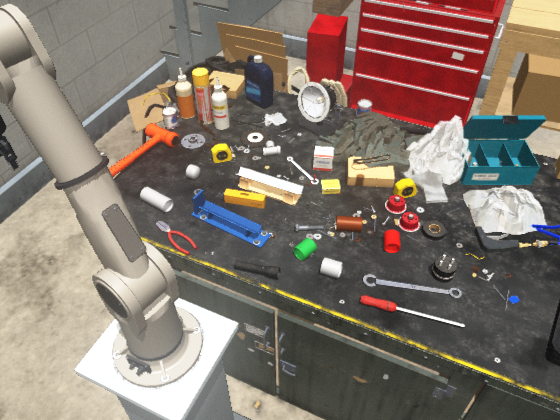

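Top view candidates:
- Short pipe: bright (364,265). The green (330,253) and red (407,206) look-alikes and the rusty pipe (359,200) are not it.
- Long pipe: (144,255).
- Cap: (160,198). The tee-like fitting at (228,122) is not it.
- Liner: on the wood blocks at (254,183).
- Cradle: (240,250), with its stop at the left end, (195,245).

I'll check these in a close crop.

```bash
python3 -c "
from h import *
crop('top0',110,160,390,290,'c1')"
```

```text
scale 2.857142857142857
```

View pics/c1.png

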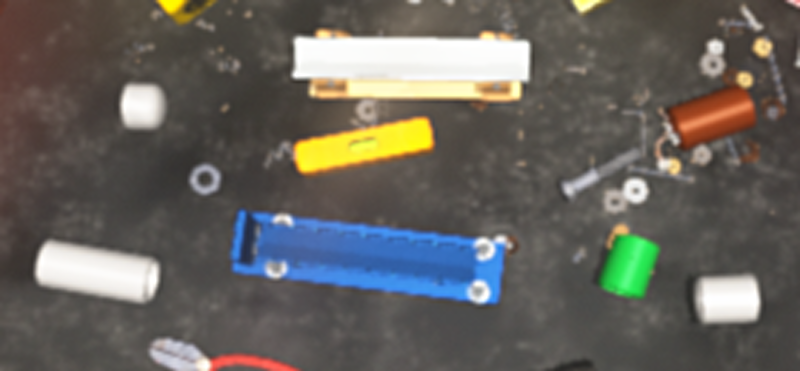

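Run:
```python
from h import *
c=ld('top0')
P=lambda u,v,z: px2w(c,u/2.857+110,v/2.857+160,z)
def seg(n,a,b,z):
    A,B=P(*a,z),P(*b,z); print(n,'mid',np.round((A+B)/2,4),'len',np.round(np.linalg.norm(A-B),4),'yaw of y axis',np.round(np.degrees(np.arctan2(A[1]-B[1],A[0]-B[0])),2))
seg('liner',(295,58),(528,60),.058)
seg('long',(40,265),(155,277),.028)
seg('short',(697,299),(759,297),.028)
seg('cap',(122,105),(165,107),.026)
seg('rusty',(670,126),(752,103),.03)
seg('level',(297,158),(432,130),.042)
seg('cradle foot near',(236,272),(498,302),.004)
seg('cradle foot far',(240,210),(502,240),.004)
seg('cradle mid', (255,240),(480,264),.035)
T=bot.get_obs()['tool_rot'];print(T)
```

```text
liner mid [ 0.6524 -0.0109  0.058 ] len 0.2373 yaw of y axis 89.86
long mid [0.437  0.3061 0.028 ] len 0.118 yaw of y axis 84.45
short mid [ 0.4137 -0.3328  0.028 ] len 0.0627 yaw of y axis 92.19
cap mid [0.6085 0.2682 0.026 ] len 0.0447 yaw of y axis 87.69
rusty mid [ 0.6022 -0.3196  0.03  ] len 0.0887 yaw of y axis 106.17
level mid [0.5671 0.0364 0.042 ] len 0.1403 yaw of y axis 102.3
cradle foot near mid [0.4242 0.0346 0.004 ] len 0.2722 yaw of y axis 83.86
cradle foot far mid [0.4884 0.0318 0.004 ] len 0.2744 yaw of y axis 83.81
cradle mid mid [0.4574 0.032  0.035 ] len 0.2291 yaw of y axis 84.26
[-6.62750916e-05  1.63647963e-01  9.86518482e-01 -7.89560247e-04]
```

The crop matches. The cap is at crop (143,106), with the open end to the left. The cradle is at (0.456, 0.033) with yaw about 84°, and the liner is at (0.652, -0.011) with yaw about 90°. I'll turn the tool to yaw 0 and go above the liner.

Request:
jog_arm(
  rows=[
    {"az": 8.5, "fingers": 85},
    {"az": 8.5},
    {"az": 8.5},
    {"az": 8.5},
    {"az": 8.5},
    {"az": 8.5},
    {"az": 8.5},
    {"az": 8.5},
  ],
)

```text
invalid input
```

Request:
jog_arm(
  rows=[
    {"az": 3.2},
    {"x": -41, "y": 27},
    {"x": -41, "y": 27},
    {"x": -41, "y": 27},
    {"x": -41, "y": 27},
    {"x": -41, "y": 27},
    {"x": -41, "y": 27},
    {"x": -41, "y": 27},
  ],
)

```text
invalid input
```

Request:
jog_arm(
  rows=[
    {"x": -41, "y": 27},
    {"x": -41, "y": 27},
    {"x": -41, "y": 27},
    {"x": -41, "y": 27},
    {"x": -41, "y": 27},
    {"x": -41, "y": 27},
    {"x": -41, "y": 27},
    {"x": -41, "y": 27},
  ],
)

```text
invalid input
```

Run:
```python
from h import *
o=bot.get_obs();print(o['t'],o['eef_pos'],o['tool_rot'])
c=cam('wrist','w1');print(c['vertical_fov'],c['cx'],c['cy'],np.round(c['world_from_camera'],3).tolist())
```

```text
0.1 [0.21780923 0.63835477 0.23045376] [-6.62750916e-05  1.63647963e-01  9.86518482e-01 -7.89560247e-04]
68.46653502460907 279.6894590721713 210.3415474961119 [[0.322, 0.9, 0.294, 0.141], [0.947, -0.306, -0.101, 0.665], [-0.001, 0.311, -0.95, 0.372], [0.0, 0.0, 0.0, 1.0]]
```

View pics/w1.png

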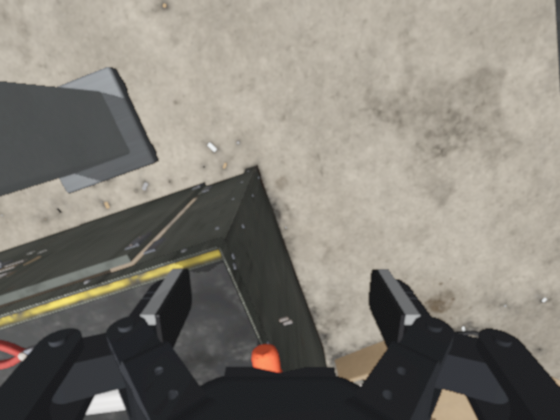

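The moves were refused, and the arm has not moved (picture: floor beyond the bench corner). I'll retry with all fields filled in.

Request:
jog_arm(
  rows=[
    {"x": 0, "y": 0, "z": 0, "ax": 0, "ay": 0, "az": 8.5, "fingers": 85},
    {"x": 0, "y": 0, "z": 0, "ax": 0, "ay": 0, "az": 8.5, "fingers": 85},
    {"x": 0, "y": 0, "z": 0, "ax": 0, "ay": 0, "az": 8.5, "fingers": 85},
    {"x": 0, "y": 0, "z": 0, "ax": 0, "ay": 0, "az": 8.5, "fingers": 85},
    {"x": 0, "y": 0, "z": 0, "ax": 0, "ay": 0, "az": 8.5, "fingers": 85},
    {"x": 0, "y": 0, "z": 0, "ax": 0, "ay": 0, "az": 8.5, "fingers": 85},
    {"x": 0, "y": 0, "z": 0, "ax": 0, "ay": 0, "az": 8.5, "fingers": 85},
    {"x": 0, "y": 0, "z": 0, "ax": 0, "ay": 0, "az": 8.5, "fingers": 85},
  ],
  force=40,
)

```text
t: 0.95
eef_pos: [0.2178, 0.6386, 0.2309]
tool_rot: [0.0, 0.69, 0.724, -0.0]
contact_force: [-0.6, 0.2, 0.7]
gripper_width: 0.994
grasp_force: 0.0
```

Request:
jog_arm(
  rows=[
    {"az": 3.2, "fingers": 85, "x": 0, "y": 0, "z": 0, "ax": 0, "ay": 0},
    {"x": -41, "y": 27, "z": 0, "ax": 0, "ay": 0, "az": 0, "fingers": 85},
    {"x": -41, "y": 27, "z": 0, "ax": 0, "ay": 0, "az": 0, "fingers": 85},
    {"x": -41, "y": 27, "z": 0, "ax": 0, "ay": 0, "az": 0, "fingers": 85},
    {"x": -41, "y": 27, "z": 0, "ax": 0, "ay": 0, "az": 0, "fingers": 85},
    {"x": -41, "y": 27, "z": 0, "ax": 0, "ay": 0, "az": 0, "fingers": 85},
    {"x": -41, "y": 27, "z": 0, "ax": 0, "ay": 0, "az": 0, "fingers": 85},
    {"x": -41, "y": 27, "z": 0, "ax": 0, "ay": 0, "az": 0, "fingers": 85},
  ],
)

```text
t: 1.75
eef_pos: [0.4074, 0.3498, 0.2313]
tool_rot: [-0.0, 0.707, 0.707, -0.0]
contact_force: [0.6, -0.6, 0.0]
gripper_width: 0.997
grasp_force: 0.0
```

Request:
jog_arm(
  rows=[
    {"fingers": 85, "x": -41, "y": 27},
    {"fingers": 85, "x": -41, "y": 27},
    {"fingers": 85, "x": -41, "y": 27},
    {"fingers": 85, "x": -41, "y": 27},
    {"fingers": 85, "x": -41, "y": 27},
    {"fingers": 85, "x": -41, "y": 27},
    {"fingers": 85, "x": -41, "y": 27},
    {"fingers": 85, "x": -41, "y": 27},
  ],
)

```text
invalid input
```

Request:
jog_arm(
  rows=[
    {"x": -41, "y": 28, "z": 0, "ax": 0, "ay": 0, "az": 0, "fingers": 85},
    {"x": -41, "y": 28, "z": 0, "ax": 0, "ay": 0, "az": 0, "fingers": 85},
    {"x": -41, "y": 28, "z": 0, "ax": 0, "ay": 0, "az": 0, "fingers": 85},
    {"x": -41, "y": 28, "z": 0, "ax": 0, "ay": 0, "az": 0, "fingers": 85},
    {"x": -41, "y": 28, "z": 0, "ax": 0, "ay": 0, "az": 0, "fingers": 85},
    {"x": -41, "y": 28, "z": 0, "ax": 0, "ay": 0, "az": 0, "fingers": 85},
    {"x": -41, "y": 28, "z": 0, "ax": 0, "ay": 0, "az": 0, "fingers": 85},
    {"x": -41, "y": 28, "z": 0, "ax": 0, "ay": 0, "az": 0, "fingers": 85},
  ],
)

```text
t: 2.55
eef_pos: [0.6312, 0.022, 0.2311]
tool_rot: [-0.0, 0.707, 0.707, -0.0]
contact_force: [-0.0, -0.4, -0.4]
gripper_width: 0.997
grasp_force: 0.0
```

Run:
```python
from h import *
o=bot.get_obs();print(o['t'],o['eef_pos'],o['tool_rot'])
c=cam('wrist','w2');print(np.round(c['world_from_camera'],3).tolist())
```

```text
2.55 [0.6312197  0.02204136 0.23108769] [-2.43421747e-04  7.07166341e-01  7.07047174e-01 -2.81721784e-05]
[[1.0, 0.001, 0.0, 0.63], [0.001, -0.951, -0.31, 0.102], [0.0, 0.31, -0.951, 0.373], [0.0, 0.0, 0.0, 1.0]]
```

View pics/w2.png

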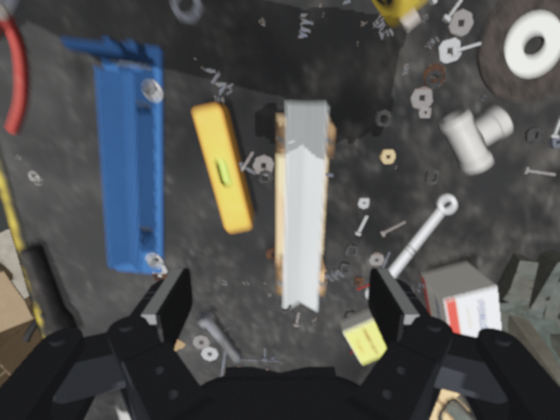

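The wrist view shows the liner in its blocks: top-end tips at (286,101) and (327,101), bottom-end tips at (282,306) and (318,306). The level is at (222,168) and the cradle at left, with its stop at (112,48). I'll solve for the tip height and then the cradle.

Run:
```python
from h import *
c=ld('w2')
for z in(.04,.05,.06,.07):
    A,B,C,D=[px2w(c,u,v,z) for u,v in((286,101),(327,101),(282,306),(318,306))]
    t,b=(A+B)/2,(C+D)/2
    print(z,'w',B[0]-A[0],D[0]-C[0],'len',t[1]-b[1],'mid',(t+b)/2,'yaw',np.degrees(np.arctan2(t[1]-b[1],t[0]-b[0])))
crop('w2',50,20,250,290,'c2')
```

```text
0.04 w 0.04170000000000007 0.045499999999999985 len 0.2441 mid [ 0.6566  -0.01145  0.04   ] yaw 89.64792057553251
0.05 w 0.04039999999999999 0.04410000000000003 len 0.23675000000000002 mid [ 0.655775 -0.008025  0.05    ] yaw 89.64909042647109
0.06 w 0.03920000000000001 0.04269999999999996 len 0.2294 mid [ 0.654975 -0.0046    0.06    ] yaw 89.63784754182996
0.07 w 0.037899999999999934 0.04139999999999999 len 0.2221 mid [ 0.654175 -0.0012    0.07    ] yaw 89.65174088349947
scale 2.2222222222222223
```

View pics/c2.png

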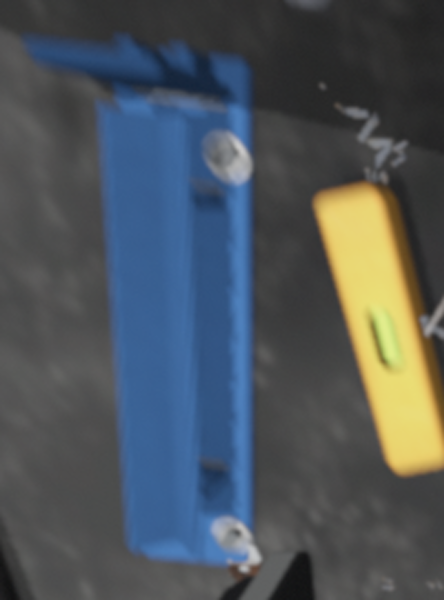

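The liner's tips are at z≈0.047 and its mid at (0.6555, -0.0095). I'll open only to 62 mm, because the level is close on one side.

Request:
jog_arm(
  rows=[
    {"x": -31.5, "y": 24.3, "z": 0, "ax": 0, "ay": 0, "az": 0, "fingers": 62},
    {"x": 0, "y": 0, "z": 40, "ax": 0, "ay": 0, "az": 0, "fingers": 62},
    {"x": 0, "y": 0, "z": 40, "ax": 0, "ay": 0, "az": 0, "fingers": 62},
    {"x": 0, "y": 0, "z": 40, "ax": 0, "ay": 0, "az": 0, "fingers": 62},
    {"x": 0, "y": 0, "z": 30, "ax": 0, "ay": 0, "az": 0, "fingers": 62},
    {"x": 0, "y": 0, "z": 0, "ax": 0, "ay": 0, "az": 0, "fingers": 62},
    {"x": 0, "y": 0, "z": 30, "ax": 0, "ay": 0, "az": 0, "fingers": 62},
    {"x": 0, "y": 0, "z": 30, "ax": 0, "ay": 0, "az": 0, "fingers": 62},
  ],
)

```text
t: 3.4
eef_pos: [0.6569, -0.0079, 0.0231]
tool_rot: [0.001, 0.707, 0.707, 0.002]
contact_force: [0.4, 0.1, -1.5]
gripper_width: 0.727
grasp_force: 0.0
```

Request:
jog_arm(
  rows=[
    {"x": 0, "y": 0, "z": 0, "ax": 0, "ay": 0, "az": 0, "fingers": 62},
    {"x": 0, "y": 0, "z": 0, "ax": 0, "ay": 0, "az": 0, "fingers": 45},
    {"x": 0, "y": 0, "z": 0, "ax": 0, "ay": 0, "az": 0, "fingers": 36},
    {"x": 0, "y": 0, "z": 0, "ax": 0, "ay": 0, "az": 0, "fingers": 36},
    {"x": 0, "y": 0, "z": 0, "ax": 0, "ay": 0, "az": 0, "fingers": 36},
    {"x": 0, "y": 0, "z": 0, "ax": 0, "ay": 0, "az": 0, "fingers": 36},
    {"x": 0, "y": 0, "z": 0, "ax": 0, "ay": 0, "az": 0, "fingers": 36},
    {"x": 0, "y": 0, "z": 0, "ax": 0, "ay": 0, "az": 0, "fingers": 36},
  ],
)

```text
t: 4.2
eef_pos: [0.655, -0.0081, 0.0238]
tool_rot: [0.0, 0.707, 0.707, 0.001]
contact_force: [-5.5, -0.5, 6.9]
gripper_width: 0.468
grasp_force: 39.9
```

Request:
jog_arm(
  rows=[
    {"x": 0, "y": 0, "z": -10, "ax": 0, "ay": 0, "az": 0, "fingers": 34},
    {"x": 0, "y": 0, "z": -30, "ax": 0, "ay": 0, "az": 0, "fingers": 34},
    {"x": 0, "y": 0, "z": -40, "ax": 0, "ay": 0, "az": 0, "fingers": 34},
    {"x": 0, "y": 0, "z": -40, "ax": 0, "ay": 0, "az": 0, "fingers": 34},
    {"x": 0, "y": 0, "z": -10, "ax": 0, "ay": 0, "az": 0, "fingers": 34},
    {"x": 0, "y": 0, "z": 0, "ax": 0, "ay": 0, "az": 0, "fingers": 34},
    {"x": 0, "y": 0, "z": 0, "ax": 0, "ay": 0, "az": 0, "fingers": 34},
    {"x": 0, "y": 0, "z": 0, "ax": 0, "ay": 0, "az": 0, "fingers": 34},
  ],
)

```text
t: 5.0
eef_pos: [0.6537, -0.0077, 0.1497]
tool_rot: [-0.001, 0.707, 0.707, -0.001]
contact_force: [-0.2, -0.5, -1.0]
gripper_width: 0.472
grasp_force: 40.6
```

Run:
```python
from h import *
c=ld('w2')
P=lambda u,v,z: px2w(c,u/2.2222+50,v/2.2222+20,z)
print('foot far corners',P(250,58,.008),P(252,562,.008))
print('foot near end corner',P(130,548,.008))
print('V left tip line',P(100,100,.047),P(128,545,.047))
print('stop top inner/outer',P(25,42,.083),P(245,62,.083))
cam('wrist','w3')
o=bot.get_obs();print(o['t'],o['eef_pos'],o['gripper_width'],o['grasp_force'])
```

```text
foot far corners [0.5058 0.1662 0.008 ] [ 0.4753 -0.1046  0.008 ]
foot near end corner [ 0.4037 -0.0953  0.008 ]
V left tip line [0.4521 0.143  0.047 ] [ 0.4272 -0.0724  0.047 ]
stop top inner/outer [0.4472 0.1584 0.083 ] [0.5292 0.1517 0.083 ]
5.05 [ 0.65373194 -0.00777023  0.14960643] 0.467912017162865 40.58878183364868
```

View pics/w3.png

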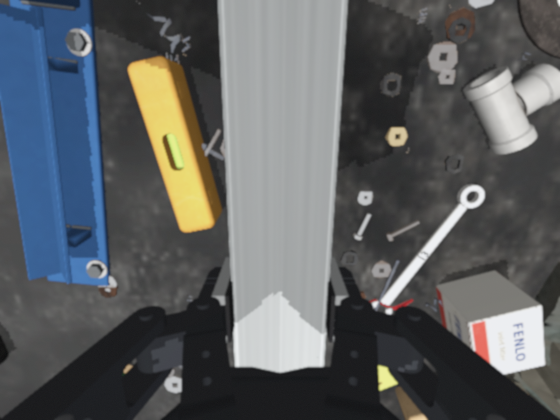

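The liner is held level. The fingers reach about 19 mm below its tips, which would foul the cradle legs on nesting. I'll set it back in its blocks and regrip 13 mm higher.

Request:
jog_arm(
  rows=[
    {"x": 0, "y": 0, "z": 40, "ax": 0, "ay": 0, "az": 0, "fingers": 34},
    {"x": 0, "y": 0, "z": 40, "ax": 0, "ay": 0, "az": 0, "fingers": 34},
    {"x": 0, "y": 0, "z": 30, "ax": 0, "ay": 0, "az": 0, "fingers": 34},
    {"x": 0, "y": 0, "z": 11, "ax": 0, "ay": 0, "az": 0, "fingers": 34},
    {"x": 0, "y": 0, "z": 4, "ax": 0, "ay": 0, "az": 0, "fingers": 34},
    {"x": 0, "y": 0, "z": 0, "ax": 0, "ay": 0, "az": 0, "fingers": 34},
    {"x": 0, "y": 0, "z": 0, "ax": 0, "ay": 0, "az": 0, "fingers": 60},
    {"x": 0, "y": 0, "z": 0, "ax": 0, "ay": 0, "az": 0, "fingers": 60},
  ],
)

```text
t: 5.85
eef_pos: [0.6558, -0.008, 0.0278]
tool_rot: [0.001, 0.707, 0.707, 0.001]
contact_force: [0.6, -0.2, 0.4]
gripper_width: 0.704
grasp_force: 0.0
```

Request:
jog_arm(
  rows=[
    {"x": 0, "y": 0, "z": 0, "ax": 0, "ay": 0, "az": 0, "fingers": 60},
    {"x": -2, "y": 0, "z": -13, "ax": 0, "ay": 0, "az": 0, "fingers": 60},
    {"x": 0, "y": 0, "z": 0, "ax": 0, "ay": 0, "az": 0, "fingers": 60},
    {"x": 0, "y": 0, "z": 0, "ax": 0, "ay": 0, "az": 0, "fingers": 36},
    {"x": 0, "y": 0, "z": 0, "ax": 0, "ay": 0, "az": 0, "fingers": 36},
    {"x": 0, "y": 0, "z": 0, "ax": 0, "ay": 0, "az": 0, "fingers": 36},
    {"x": 0, "y": 0, "z": 0, "ax": 0, "ay": 0, "az": 0, "fingers": 34},
    {"x": 0, "y": 0, "z": 0, "ax": 0, "ay": 0, "az": 0, "fingers": 34},
  ],
  force=60,
)

```text
t: 6.65
eef_pos: [0.655, -0.01, 0.0405]
tool_rot: [-0.0, 0.707, 0.707, 0.0]
contact_force: [-4.1, 0.4, 10.4]
gripper_width: 0.456
grasp_force: 58.9
```

Run:
```python
from h import *
o=bot.get_obs();print(o['t'],o['eef_pos'],o['gripper_width'],o['grasp_force'])
c=ld('w3')
print(px2w(c,107,285,.008),px2w(c,97,0,.008)) # foot far edge
```

```text
6.65 [ 0.65497802 -0.01000078  0.04049938] 0.4558697132673865 58.877868354320526
[ 0.4707 -0.1028  0.008 ] [0.5075 0.1549 0.008 ]
```

The grip is a bit too marginal, so I'll regrip 5 mm lower and then lift.

Request:
jog_arm(
  rows=[
    {"x": 0, "y": 0, "z": 0, "ax": 0, "ay": 0, "az": 0, "fingers": 60},
    {"x": 0, "y": 0, "z": 0, "ax": 0, "ay": 0, "az": 0, "fingers": 60},
    {"x": 0, "y": 0, "z": 5, "ax": 0, "ay": 0, "az": 0, "fingers": 60},
    {"x": 0, "y": 0, "z": 0, "ax": 0, "ay": 0, "az": 0, "fingers": 60},
    {"x": 0, "y": 0, "z": 0, "ax": 0, "ay": 0, "az": 0, "fingers": 36},
    {"x": 0, "y": 0, "z": 0, "ax": 0, "ay": 0, "az": 0, "fingers": 36},
    {"x": 0, "y": 0, "z": 0, "ax": 0, "ay": 0, "az": 0, "fingers": 34},
    {"x": 0, "y": 0, "z": 0, "ax": 0, "ay": 0, "az": 0, "fingers": 34},
  ],
)

```text
t: 7.45
eef_pos: [0.655, -0.01, 0.0345]
tool_rot: [0.0, 0.707, 0.707, 0.0]
contact_force: [-0.2, -0.1, 2.4]
gripper_width: 0.458
grasp_force: 59.9
```

Request:
jog_arm(
  rows=[
    {"x": 0, "y": 0, "z": 0, "ax": 0, "ay": 0, "az": 0, "fingers": 34},
    {"x": 0, "y": 0, "z": -10, "ax": 0, "ay": 0, "az": 0, "fingers": 34},
    {"x": 0, "y": 0, "z": -20, "ax": 0, "ay": 0, "az": 0, "fingers": 34},
    {"x": 0, "y": 0, "z": -30, "ax": 0, "ay": 0, "az": 0, "fingers": 34},
    {"x": 0, "y": 0, "z": -40, "ax": 0, "ay": 0, "az": 0, "fingers": 34},
    {"x": 0, "y": 0, "z": -40, "ax": 0, "ay": 0, "az": 0, "fingers": 34},
    {"x": 0, "y": 0, "z": -10, "ax": 0, "ay": 0, "az": 0, "fingers": 34},
    {"x": 0, "y": 0, "z": 0, "ax": 0, "ay": 0, "az": 0, "fingers": 34},
  ],
)

```text
t: 8.25
eef_pos: [0.6558, -0.0101, 0.1865]
tool_rot: [0.001, 0.707, 0.707, 0.002]
contact_force: [0.5, 0.4, -1.3]
gripper_width: 0.455
grasp_force: 60.5
```

Request:
jog_arm(
  rows=[
    {"x": 7.5, "y": -39.6, "z": 0, "ax": 0, "ay": 0, "az": 0, "fingers": 34},
    {"x": 7.5, "y": -39.6, "z": 0, "ax": 0, "ay": 0, "az": 0, "fingers": 34},
    {"x": 7.5, "y": -39.6, "z": 0, "ax": 0, "ay": 0, "az": 0, "fingers": 34},
    {"x": 7.5, "y": -39.6, "z": 0, "ax": 0, "ay": 0, "az": 0, "fingers": 34},
    {"x": 7.5, "y": -39.6, "z": 0, "ax": 0, "ay": 0, "az": 0, "fingers": 34},
    {"x": 0, "y": 0, "z": 0, "ax": 0, "ay": 0, "az": 6.1, "fingers": 34},
    {"x": 0, "y": 0, "z": 30, "ax": 0, "ay": 0, "az": 0, "fingers": 34},
    {"x": 0, "y": 0, "z": 20, "ax": 0, "ay": 0, "az": 0, "fingers": 34},
  ],
)

```text
t: 9.05
eef_pos: [0.455, 0.028, 0.1322]
tool_rot: [-0.001, 0.744, 0.669, -0.001]
contact_force: [-0.8, -0.7, -0.6]
gripper_width: 0.457
grasp_force: 60.7
```

Run:
```python
from h import *
cam('wrist','w4');cam('top','t4');cam('scene','s4')
o=bot.get_obs();print(o['t'],o['eef_pos'],o['tool_rot'])
a=cv2.imread('pics/w4.png');b=cv2.imread('pics/s4.png')[120:330,120:400]; t=cv2.imread('pics/t4.png')[210:290,170:310]
s=np.zeros((600,800,3),np.uint8); s[:300,:400]=cv2.resize(a,(400,300)); s[:300,400:]=cv2.resize(b,(400,300)); s[300:,:]=cv2.resize(t,(525,300)).shape and cv2.copyMakeBorder(cv2.resize(t,(525,300),interpolation=2),0,0,0,275,0)
cv2.imwrite('pics/m4.png',s)
```

```text
9.2 [0.45474911 0.0272499  0.1325705 ] [-0.00091447  0.74398215  0.66819407 -0.00253173]
```

View pics/m4.png

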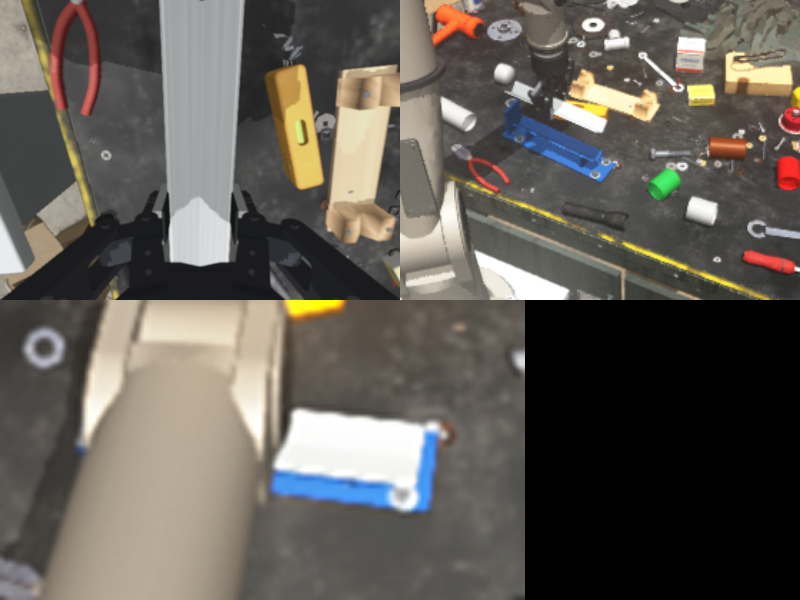

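```bash
python3 -c "
from h import *
crop('t4',235,230,295,270,'c4')"
```

```text
scale 13.333333333333334
```

View pics/c4.png

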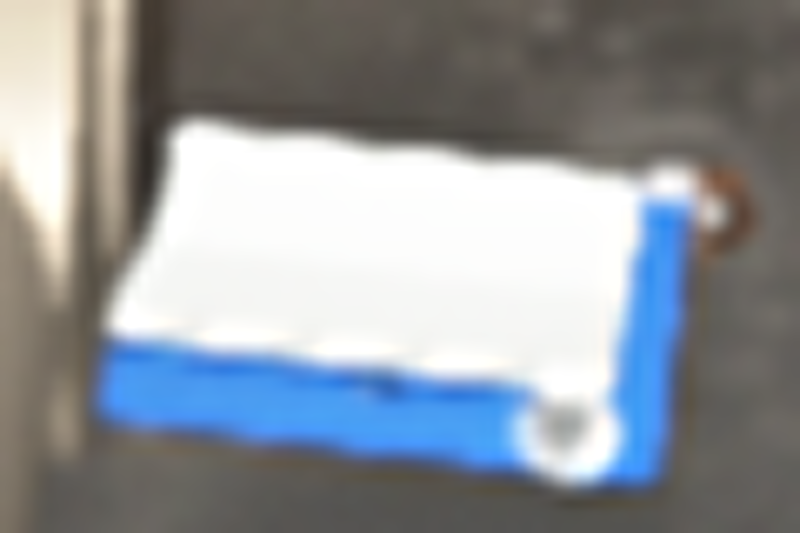

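In the crop, the liner's end corners are at (645,178) and (612,393), with its long edges running to (180,122) and (115,335). The foot-end corners are at (693,198) and (660,485), and its near edge runs from (100,418).

Run:
```python
from h import *
c=ld('t4'); P=lambda u,v,z: px2w(c,u/13.333+235,v/13.333+230,z)
A,B=P(645,178,.145),P(612,393,.145); C,D=P(180,122,.145),P(115,335,.145)
print('tips',A,B,np.linalg.norm(A-B),'endmid',(A+B)/2,'yaw',np.degrees(np.arctan2(*(C-A)[1::-1])),np.degrees(np.arctan2(*(D-B)[1::-1])))
E1,F,G=P(693,198,.008),P(660,485,.008),P(100,418,.008)
print('foot',E1,F,np.linalg.norm(E1-F),'endmid',(E1+F)/2,'yaw',np.degrees(np.arctan2(*(G-F)[1::-1])))
for yw in (83.8,):
  y=np.array([np.cos(np.radians(yw)),np.sin(np.radians(yw))]); x=np.array([y[1],-y[0]])
  d=((A+B)/2-(E1+F)/2)[:2]; print('liner end rel foot end: along',d@y,'across',d@x,'want along 0.138-0.120-.006=.012 across 0')
```

```text
tips [ 0.4607 -0.0964  0.145 ] [ 0.4179 -0.0901  0.145 ] 0.043261183525188034 endmid [ 0.4393  -0.09325  0.145  ] yaw 83.4836808510322 83.69169947840051
foot [ 0.4707 -0.1083  0.008 ] [ 0.4074 -0.1013  0.008 ] 0.06368586970435437 endmid [ 0.43905 -0.1048   0.008  ] yaw 83.57318953379838
liner end rel foot end: along 0.011509443472806755 across -0.0009988548174114575 want along 0.138-0.120-.006=.012 across 0
```

Alignment is within 1 mm. I'll lower the liner, nudging 1.5 mm across.

Request:
jog_arm(
  rows=[
    {"x": 0, "y": 1.5, "z": 0, "ax": 0, "ay": 0, "az": 0, "fingers": 34},
    {"x": 0, "y": 0, "z": 25, "ax": 0, "ay": 0, "az": 0, "fingers": 34},
    {"x": 0, "y": 0, "z": 25, "ax": 0, "ay": 0, "az": 0, "fingers": 34},
    {"x": 0, "y": 0, "z": 20, "ax": 0, "ay": 0, "az": 0, "fingers": 34},
    {"x": 0, "y": 0, "z": 8, "ax": 0, "ay": 0, "az": 0, "fingers": 34},
    {"x": 0, "y": 0, "z": 5, "ax": 0, "ay": 0, "az": 0, "fingers": 34},
    {"x": 0, "y": 0, "z": 3, "ax": 0, "ay": 0, "az": 0, "fingers": 34},
    {"x": 0, "y": 0, "z": 0, "ax": 0, "ay": 0, "az": 0, "fingers": 34},
  ],
)

```text
t: 10.0
eef_pos: [0.4588, 0.0276, 0.0488]
tool_rot: [0.0, 0.744, 0.668, 0.0]
contact_force: [-0.4, -0.6, -0.7]
gripper_width: 0.455
grasp_force: 60.7
```

Request:
jog_arm(
  rows=[
    {"x": 0, "y": 0, "z": 1, "ax": 0, "ay": 0, "az": 0, "fingers": 34},
    {"x": 0, "y": 0, "z": 1, "ax": 0, "ay": 0, "az": 0, "fingers": 34},
    {"x": 0, "y": 0, "z": 1, "ax": 0, "ay": 0, "az": 0, "fingers": 34},
    {"x": 0, "y": 0, "z": 1, "ax": 0, "ay": 0, "az": 0, "fingers": 34},
    {"x": 0, "y": 0, "z": 0, "ax": 0, "ay": 0, "az": 0, "fingers": 34},
    {"x": 0, "y": 0, "z": 0, "ax": 0, "ay": 0, "az": 0, "fingers": 34},
    {"x": 0, "y": 0, "z": 0, "ax": 0, "ay": 0, "az": 0, "fingers": 34},
    {"x": 0, "y": 0, "z": 0, "ax": 0, "ay": 0, "az": 0, "fingers": 34},
  ],
)

```text
t: 10.8
eef_pos: [0.4587, 0.0277, 0.0452]
tool_rot: [-0.0, 0.744, 0.668, 0.001]
contact_force: [-2.6, -0.2, 11.2]
gripper_width: 0.458
grasp_force: 67.7
```

Request:
jog_arm(
  rows=[
    {"x": 0, "y": -1, "z": 0, "ax": 0, "ay": 0, "az": 0, "fingers": 34},
    {"x": 0, "y": -1, "z": 0, "ax": 0, "ay": 0, "az": 0, "fingers": 34},
    {"x": 0, "y": -0.5, "z": 0, "ax": 0, "ay": 0, "az": 0, "fingers": 34},
    {"x": 0, "y": 0, "z": 0, "ax": 0, "ay": 0, "az": 0, "fingers": 34},
    {"x": 0, "y": 0, "z": 0, "ax": 0, "ay": 0, "az": 0, "fingers": 34},
    {"x": 0, "y": 0, "z": 0, "ax": 0, "ay": 0, "az": 0, "fingers": 34},
    {"x": 0, "y": 0, "z": 0, "ax": 0, "ay": 0, "az": 0, "fingers": 34},
    {"x": 0, "y": 0, "z": 0, "ax": 0, "ay": 0, "az": 0, "fingers": 34},
  ],
)

```text
t: 11.6
eef_pos: [0.4584, 0.0277, 0.0454]
tool_rot: [0.001, 0.744, 0.668, 0.002]
contact_force: [2.1, -0.2, 6.6]
gripper_width: 0.454
grasp_force: 65.7
```

Run:
```python
from h import *
cam('scene','s5')
o=bot.get_obs();print(o['t'],o['eef_pos'],o['contact_force'],o['torque'])
crop('s5',170,160,310,260,'c5')
```

```text
11.65 [0.45842688 0.02769078 0.04541859] [ 2.38690936 -1.09948747  6.9706274 ] [-0.12855682 -0.41022334  0.04875949]
scale 5.714285714285714
```

View pics/c5.png

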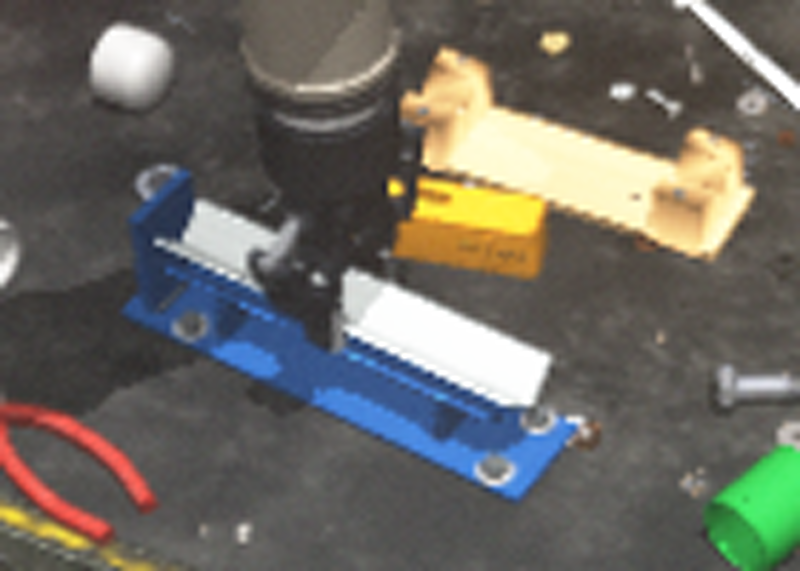

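The lateral force flips sign within 0.3 mm of travel, so the V is home in the cradle. I'll release and lift.

Request:
jog_arm(
  rows=[
    {"x": 0, "y": 1, "z": 0, "ax": 0, "ay": 0, "az": 0, "fingers": 50},
    {"x": 0, "y": 0, "z": 0, "ax": 0, "ay": 0, "az": 0, "fingers": 60},
    {"x": 0, "y": 0, "z": 0, "ax": 0, "ay": 0, "az": 0, "fingers": 60},
    {"x": 0, "y": 0, "z": 0, "ax": 0, "ay": 0, "az": 0, "fingers": 60},
    {"x": 0, "y": 0, "z": -20, "ax": 0, "ay": 0, "az": 0, "fingers": 60},
    {"x": 0, "y": 0, "z": -40, "ax": 0, "ay": 0, "az": 0, "fingers": 85},
    {"x": 0, "y": 0, "z": -40, "ax": 0, "ay": 0, "az": 0, "fingers": 85},
    {"x": 0, "y": 0, "z": -40, "ax": 0, "ay": 0, "az": 0, "fingers": 85},
  ],
)

```text
t: 12.45
eef_pos: [0.4562, 0.0274, 0.1854]
tool_rot: [-0.0, 0.744, 0.668, -0.001]
contact_force: [1.4, 0.5, 0.1]
gripper_width: 0.997
grasp_force: 0.0
```

Run:
```python
from h import *
cam('wrist','w6')
o=bot.get_obs();print(o['t'],o['eef_pos'],o['contact_force'],o['torque'])
```

```text
12.5 [0.45983917 0.02737372 0.19094961] [2.68572943 0.13563373 4.11672969] [-0.00582814 -0.2287184  -0.00439951]
```

View pics/w6.png

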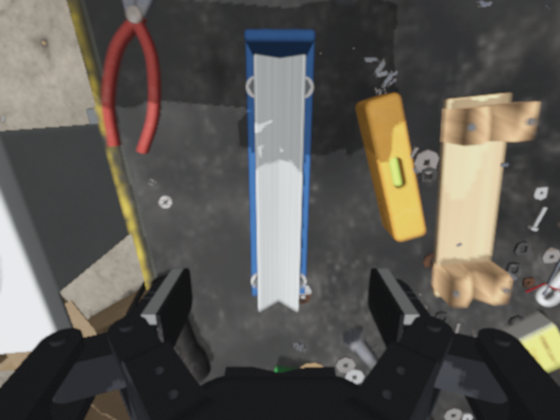

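The liner is nested square in the cradle: top end at (280,56) against the stop plate at row ~53, bottom end at (278,305).

Run:
```python
from h import *
c=ld('w6')
print(np.round(c['world_from_camera'],3).tolist())
t=(px2w(c,254,56,.051)+px2w(c,306,56,.051))/2; b=(px2w(c,258,310,.051)+px2w(c,300,305,.051))/2
print(px2w(c,254,56,.051),px2w(c,306,56,.051),t,b,(t+b)/2,np.linalg.norm(t-b),np.degrees(np.arctan2(t[1]-b[1],t[0]-b[0])))
im=c['pixels'].astype(int)
for r in range(24,66,2): print(r,im[r,280].tolist(),im[r,250].tolist())
for v in (31,34,37,40): print(v,px2w(c,280,v,.083))
```

```text
[[0.994, -0.101, -0.034, 0.464], [-0.107, -0.945, -0.309, 0.107], [-0.001, 0.311, -0.95, 0.327], [0.0, 0.0, 0.0, 1.0]]
[0.4471 0.1503 0.051 ] [0.489  0.1458 0.051 ] [0.46805 0.14805 0.051  ] [ 0.44155 -0.08935  0.051  ] [0.4548  0.02935 0.051  ] 0.23887446493922285 83.63067166677025
24 [50, 49, 50] [49, 49, 50]
26 [51, 51, 51] [48, 48, 49]
28 [50, 55, 67] [45, 52, 67]
30 [45, 70, 107] [45, 72, 111]
32 [47, 79, 123] [49, 81, 125]
34 [48, 81, 125] [50, 82, 127]
36 [47, 80, 124] [47, 80, 125]
38 [42, 73, 114] [43, 72, 115]
40 [35, 59, 94] [35, 59, 93]
42 [23, 40, 64] [23, 39, 63]
44 [19, 34, 55] [20, 34, 55]
46 [20, 34, 55] [23, 37, 58]
48 [20, 34, 55] [26, 44, 71]
50 [23, 36, 57] [35, 60, 96]
52 [23, 37, 57] [46, 76, 119]
54 [22, 36, 57] [49, 82, 128]
56 [42, 51, 66] [50, 84, 131]
58 [129, 133, 135] [50, 85, 132]
60 [158, 161, 162] [50, 84, 132]
62 [158, 162, 162] [50, 84, 132]
64 [159, 162, 163] [51, 85, 132]
31 [0.4692 0.159  0.083 ]
34 [0.469  0.1572 0.083 ]
37 [0.4688 0.1553 0.083 ]
40 [0.4686 0.1534 0.083 ]
```

Stop face at about (0.472, 0.152), liner gap about 5 mm. Next, the long pipe.

Request:
jog_arm(
  rows=[
    {"x": 46, "y": -8.6, "z": 0, "ax": 0, "ay": 0, "az": 0, "fingers": 85},
    {"x": 46, "y": -8.6, "z": 0, "ax": 0, "ay": 0, "az": 0, "fingers": 85},
    {"x": 46, "y": -8.6, "z": 0, "ax": 0, "ay": 0, "az": 0, "fingers": 85},
    {"x": 46, "y": -8.6, "z": 0, "ax": 0, "ay": 0, "az": 0, "fingers": 85},
    {"x": 46, "y": -8.6, "z": 0, "ax": 0, "ay": 0, "az": 0, "fingers": 85},
    {"x": 46, "y": -8.6, "z": 0, "ax": 0, "ay": 0, "az": 0, "fingers": 85},
    {"x": 0, "y": 0, "z": 0, "ax": 0, "ay": 0, "az": 0, "fingers": 85},
    {"x": 0, "y": 0, "z": 0, "ax": 0, "ay": 0, "az": 0, "fingers": 85},
  ],
)

```text
t: 13.3
eef_pos: [0.4344, 0.3083, 0.1837]
tool_rot: [0.0, 0.743, 0.669, -0.001]
contact_force: [-0.2, -0.9, 0.7]
gripper_width: 0.998
grasp_force: 0.0
```

```bash
cat >> h.py <<'E'
def blob(c,z,near):
    """brightest grey blob nearest to world xy 'near'; rect corners on plane z"""
    im=cv2.cvtColor(c['pixels'],cv2.COLOR_RGB2HSV); m=((im[:,:,2]>120)&(im[:,:,1]<45)).astype(np.uint8)
    m=cv2.morphologyEx(m,cv2.MORPH_CLOSE,np.ones((9,9),np.uint8))
    m=cv2.morphologyEx(m,cv2.MORPH_OPEN,np.ones((5,5),np.uint8)); u,v=w2px(c,[*near,z])
    n,l,s,ce=cv2.connectedComponentsWithStats(m)
    k=[i for i in range(1,n) if s[i,4]>400]; i=min(k,key=lambda i:np.hypot(*(ce[i]-[u,v])))
    ys,xs=np.nonzero(l==i); print('stats',s[i].tolist(),'expected px',np.round([u,v],1))
    r=cv2.boxPoints(cv2.minAreaRect(np.c_[xs,ys].astype(np.float32))); W=np.array([px2w(c,*p,z) for p in r])
    print('centre',W.mean(0).round(4)); 
    for a,b in((0,1),(1,2)): d=W[b]-W[a]; print('side',np.linalg.norm(d).round(4),'yaw',np.degrees(np.arctan2(d[1],d[0])).round(1)%180)
E
python3 - <<'E'
from h import *
c=cam('wrist','w7'); o=bot.get_obs();print(o['t'],o['eef_pos'],o['tool_rot'])
blob(c,.024,[.438,.306])
E
```

```text
13.35 [0.43480685 0.30680563 0.18382953] [ 2.69200838e-04  7.43930946e-01  6.68256118e-01 -6.60302886e-04]
stats [187, 135, 129, 168, 10305] expected px [284.7 194.7]
centre [0.4077 0.2703 0.024 ]
side 0.2052 yaw 48.0
side 0.0954 yaw 140.4
```

Run:
```python
from h import *
c=ld('w7'); g=c['pixels'].astype(int).max(2)
print('expected corners',[w2px(c,[.438+a*.024+s*.0053,.306+s*.055,.024]).round().tolist() for s in(1,-1) for a in(-1,1)])
for r in range(100,310,10): print(r,' '.join('%3d'%x for x in g[r,190:380:6]))
```

```text
expected corners [[260.0, 142.0], [310.0, 136.0], [263.0, 247.0], [307.0, 243.0]]
100 111 119 110 115 106  87  83  90  88  79  77  72  66  57  55  54  54  54  55  55  54  54  62  64  66  68  67  71  65  71  78  74
110 110 114  91  87  80  90  85  85  82  79  76  72  67  60  55  58  58  57  58  61  61  65  65  65  65  64  63  63  66  70  72  70
120  75  79  77  79  84  91  85  82  83  77  76  74  74  67  62  60  56  58  59  61  64  65  65  68  62  62  63  64  63  65  70  76
130  75  76  77  79  82  84  84  87  90  77  76  76  75  74  69  67  70  67  67  76  76  73  73  81  70  65  66  71  64  65  78  73
140  76  80  82  79  81  78  81  80  87  86  77  77 125 176 190 192 199 191 185 172 148  78  77  86  80  71  86  68  66  68  72  66
150  80  83  80  77  77  77  83  84  83  85  89  86 133 178 193 200 213 203 197 185 147  84  81  78  96 113  78  71  82  97  96  98
160  87  84  77  78  75  76  81  87  89  81  84  79 144 180 194 201 214 201 196 182 129 110 108 105 118 111 115  99  96  96  99 102
170  85  79  75  77  76  76  77  84  85  82  79  80 149 182 195 202 212 218 246 222 127 111 11
[... 1053 characters left out ...]
 111 107 100  99  97  96  98  98  87  86
260 118 118 115 228 224 214 220 104 115 127 133 120 117 126 128 113 110 108 107 111 108 114 108 104 100  99 100  97 107  84 163 204
270 102 112 120 227 224 215 209 116 125 131 129 117 117 119 113 111 107 107 107 110 121 112 122 109 104 102 101 101 109 172 167  50
280  67 112 112 225 189 226 163 112 119 120 117 117 128 120 119 112 107 107 108 109 108 111 112 109 108 106 108 105 109  96  53  36
290  38 112 105 226 255 123 112 113 114 115 115 116 118 127 127 114 111 107 107 107  98  82  92  89  92  81  85 110  96  92  33  34
300  35 191 247 130 166 237  95 111 112 115 121 125 116 107 106 112 119 109 228 227 111 133 168 160  99 168 169  99  93  90  37  34
```

The pipe spans rows 137–251 and columns 260–312, within 1–2 mm of where I expected it. I'll descend and grasp.

Request:
jog_arm(
  rows=[
    {"x": -1, "y": 4, "z": 40, "ax": 0, "ay": 0, "az": 0, "fingers": 80},
    {"x": 0, "y": 0, "z": 40, "ax": 0, "ay": 0, "az": 0, "fingers": 80},
    {"x": 0, "y": 0, "z": 40, "ax": 0, "ay": 0, "az": 0, "fingers": 80},
    {"x": 0, "y": 0, "z": 30, "ax": 0, "ay": 0, "az": 0, "fingers": 76},
    {"x": 0, "y": 0, "z": 20, "ax": 0, "ay": 0, "az": 0, "fingers": 72},
    {"x": 0, "y": 0, "z": 8, "ax": 0, "ay": 0, "az": 0, "fingers": 72},
    {"x": 0, "y": 0, "z": 0, "ax": 0, "ay": 0, "az": 0, "fingers": 72},
    {"x": 0, "y": 0, "z": 0, "ax": 0, "ay": 0, "az": 0, "fingers": 72},
  ],
  force=40,
)

```text
t: 14.15
eef_pos: [0.4398, 0.3058, 0.0073]
tool_rot: [0.0, 0.744, 0.668, 0.001]
contact_force: [-0.8, -0.5, -0.0]
gripper_width: 0.842
grasp_force: 0.0
```

Request:
jog_arm(
  rows=[
    {"x": 0, "y": -1, "z": 4, "ax": 0, "ay": 0, "az": 0, "fingers": 72},
    {"x": 0, "y": 0, "z": 0, "ax": 0, "ay": 0, "az": 0, "fingers": 72},
    {"x": 0, "y": 0, "z": 0, "ax": 0, "ay": 0, "az": 0, "fingers": 55},
    {"x": 0, "y": 0, "z": 0, "ax": 0, "ay": 0, "az": 0, "fingers": 42},
    {"x": 0, "y": 0, "z": 0, "ax": 0, "ay": 0, "az": 0, "fingers": 42},
    {"x": 0, "y": 0, "z": 0, "ax": 0, "ay": 0, "az": 0, "fingers": 42},
    {"x": 0, "y": 0, "z": 0, "ax": 0, "ay": 0, "az": 0, "fingers": 42},
    {"x": 0, "y": 0, "z": 0, "ax": 0, "ay": 0, "az": 0, "fingers": 42},
  ],
)

```text
t: 14.95
eef_pos: [0.4379, 0.3066, 0.003]
tool_rot: [-0.0, 0.744, 0.668, 0.0]
contact_force: [-2.9, -0.4, 6.2]
gripper_width: 0.557
grasp_force: 39.6
```

Request:
jog_arm(
  rows=[
    {"x": 0, "y": 0, "z": -10, "ax": 0, "ay": 0, "az": 0, "fingers": 42},
    {"x": 0, "y": 0, "z": -30, "ax": 0, "ay": 0, "az": 0, "fingers": 42},
    {"x": 0, "y": 0, "z": -40, "ax": 0, "ay": 0, "az": 0, "fingers": 42},
    {"x": 0, "y": 0, "z": -40, "ax": 0, "ay": 0, "az": 0, "fingers": 42},
    {"x": 0, "y": 0, "z": -40, "ax": 0, "ay": 0, "az": 0, "fingers": 42},
    {"x": 0, "y": 0, "z": 0, "ax": 0, "ay": 0, "az": 0, "fingers": 42},
    {"x": 0, "y": 0, "z": 0, "ax": 0, "ay": 0, "az": 0, "fingers": 42},
    {"x": 0, "y": 0, "z": 0, "ax": 0, "ay": 0, "az": 0, "fingers": 42},
  ],
)

```text
t: 15.75
eef_pos: [0.4365, 0.3055, 0.1607]
tool_rot: [-0.0, 0.744, 0.668, -0.002]
contact_force: [-0.3, 0.3, -4.5]
gripper_width: 0.557
grasp_force: 42.4
```

Request:
jog_arm(
  rows=[
    {"x": -41.5, "y": 10.5, "z": 0, "ax": 0, "ay": 0, "az": 0, "fingers": 42},
    {"x": -41.5, "y": 10.5, "z": 0, "ax": 0, "ay": 0, "az": 0, "fingers": 42},
    {"x": -41.5, "y": 10.5, "z": 0, "ax": 0, "ay": 0, "az": 0, "fingers": 42},
    {"x": -41.5, "y": 10.5, "z": 0, "ax": 0, "ay": 0, "az": 0, "fingers": 42},
    {"x": -41.5, "y": 10.5, "z": 0, "ax": 0, "ay": 0, "az": 0, "fingers": 42},
    {"x": 0, "y": 0, "z": 0, "ax": 0, "ay": 0, "az": 0, "fingers": 42},
    {"x": 0, "y": 0, "z": 0, "ax": 0, "ay": 0, "az": 0, "fingers": 42},
    {"x": 0, "y": 0, "z": 20, "ax": 0, "ay": 0, "az": 0, "fingers": 42},
  ],
)

```text
t: 16.55
eef_pos: [0.469, 0.0956, 0.1428]
tool_rot: [0.0, 0.744, 0.669, 0.001]
contact_force: [-0.0, 0.1, -4.2]
gripper_width: 0.556
grasp_force: 42.4
```

Run:
```python
from h import *
c=cam('wrist','w8'); s=cam('scene','s8');o=bot.get_obs();print(o['t'],o['eef_pos'],o['tool_rot'])
cv2.imwrite('pics/m8.png',np.hstack([c['pixels'][:,120:450,::-1],cv2.resize(s['pixels'][130:330,140:340,::-1],(420,420))]))
```

```text
16.65 [0.4655707  0.09515702 0.13979407] [-0.0009887   0.74323427  0.66902509 -0.00269743]
```

View pics/m8.png

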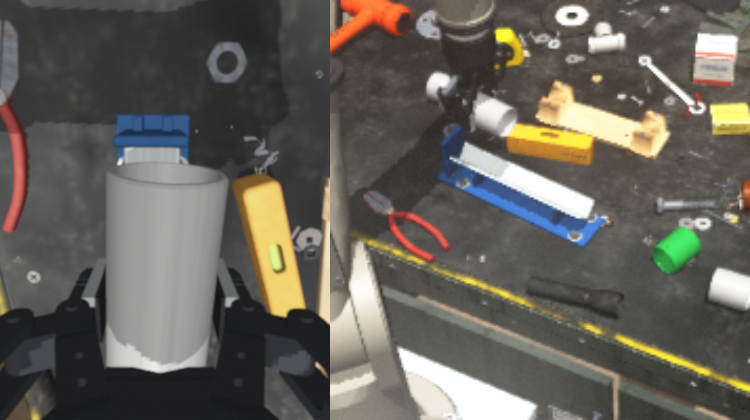

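Run:
```python
from h import *
c=ld('w8')
print('pipe end',px2w(c,287,175,.161), 'sides',px2w(c,228,178,.161),px2w(c,346,178,.161))
for v in(137,143,146): print(v,'stop top',px2w(c,272,v,.083))
print('liner end',px2w(c,272,150,.051), 'stop x range', px2w(c,236,141,.083),px2w(c,309,141,.083))
g=c['pixels'].astype(int)
for r in range(108,160,3): print(r,g[r,275].tolist())
```

```text
pipe end [0.4765 0.1498 0.161 ] sides [0.4524 0.1511 0.161 ] [0.5003 0.146  0.161 ]
137 stop top [0.4698 0.1594 0.083 ]
143 stop top [0.4694 0.1556 0.083 ]
146 stop top [0.4691 0.1538 0.083 ]
liner end [0.4677 0.1474 0.051 ] stop x range [0.4466 0.1593 0.083 ] [0.4931 0.1544 0.083 ]
108 [58, 58, 58]
111 [60, 60, 59]
114 [53, 66, 91]
117 [53, 89, 137]
120 [54, 90, 138]
123 [54, 90, 138]
126 [53, 90, 137]
129 [38, 64, 99]
132 [30, 49, 76]
135 [36, 60, 93]
138 [52, 87, 134]
141 [53, 89, 136]
144 [49, 82, 127]
147 [118, 124, 134]
150 [168, 171, 171]
153 [168, 170, 171]
156 [168, 171, 171]
159 [168, 171, 171]
```

Pipe end at y≈0.150 against the stop edge at about 0.154, so the gap is about 4 mm. The V centre lies about 3 mm toward -x, so I'll correct that and lower.

Request:
jog_arm(
  rows=[
    {"x": 0, "y": -3, "z": 0, "ax": 0, "ay": 0, "az": 0, "fingers": 42},
    {"x": 0, "y": 0, "z": 25, "ax": 0, "ay": 0, "az": 0, "fingers": 42},
    {"x": 0, "y": 0, "z": 25, "ax": 0, "ay": 0, "az": 0, "fingers": 42},
    {"x": 0, "y": 0, "z": 20, "ax": 0, "ay": 0, "az": 0, "fingers": 42},
    {"x": 0, "y": 0, "z": 10, "ax": 0, "ay": 0, "az": 0, "fingers": 42},
    {"x": 0, "y": 0, "z": 4, "ax": 0, "ay": 0, "az": 0, "fingers": 42},
    {"x": 0, "y": 0, "z": 0, "ax": 0, "ay": 0, "az": 0, "fingers": 42},
    {"x": 0, "y": 0, "z": 0, "ax": 0, "ay": 0, "az": 0, "fingers": 42},
  ],
)

```text
t: 17.45
eef_pos: [0.4651, 0.0948, 0.0589]
tool_rot: [0.0, 0.744, 0.668, 0.0]
contact_force: [-1.0, -1.4, -4.4]
gripper_width: 0.551
grasp_force: 42.0
```

Request:
jog_arm(
  rows=[
    {"x": 0, "y": 0, "z": 1, "ax": 0, "ay": 0, "az": 0, "fingers": 42},
    {"x": 0, "y": 0, "z": 1, "ax": 0, "ay": 0, "az": 0, "fingers": 42},
    {"x": 0, "y": 0, "z": 1, "ax": 0, "ay": 0, "az": 0, "fingers": 42},
    {"x": 0, "y": 0, "z": 1, "ax": 0, "ay": 0, "az": 0, "fingers": 42},
    {"x": 0, "y": 0, "z": 0, "ax": 0, "ay": 0, "az": 0, "fingers": 42},
    {"x": 0, "y": 0, "z": 0, "ax": 0, "ay": 0, "az": 0, "fingers": 42},
    {"x": 0, "y": 0, "z": 0, "ax": 0, "ay": 0, "az": 0, "fingers": 42},
    {"x": 0, "y": 0, "z": 0, "ax": 0, "ay": 0, "az": 0, "fingers": 42},
  ],
)

```text
t: 18.25
eef_pos: [0.4653, 0.0947, 0.0544]
tool_rot: [0.0, 0.744, 0.668, 0.0]
contact_force: [1.0, -2.6, -3.4]
gripper_width: 0.555
grasp_force: 42.6
```

Request:
jog_arm(
  rows=[
    {"x": 0, "y": -2, "z": 1, "ax": 0, "ay": 0, "az": 0, "fingers": 42},
    {"x": 0, "y": 0, "z": 1, "ax": 0, "ay": 0, "az": 0, "fingers": 42},
    {"x": 0, "y": 0, "z": 1, "ax": 0, "ay": 0, "az": 0, "fingers": 42},
    {"x": 0, "y": 0, "z": 1, "ax": 0, "ay": 0, "az": 0, "fingers": 42},
    {"x": 0, "y": 0, "z": 0, "ax": 0, "ay": 0, "az": 0, "fingers": 42},
    {"x": 0, "y": 0, "z": 0, "ax": 0, "ay": 0, "az": 0, "fingers": 42},
    {"x": 0, "y": 0, "z": 0, "ax": 0, "ay": 0, "az": 0, "fingers": 42},
    {"x": 0, "y": 0, "z": 0, "ax": 0, "ay": 0, "az": 0, "fingers": 42},
  ],
)

```text
t: 19.05
eef_pos: [0.4627, 0.095, 0.0502]
tool_rot: [-0.0, 0.744, 0.668, -0.0]
contact_force: [-0.4, -1.2, -4.2]
gripper_width: 0.554
grasp_force: 42.2
```

Request:
jog_arm(
  rows=[
    {"x": 0, "y": 0, "z": 1, "ax": 0, "ay": 0, "az": 0, "fingers": 42},
    {"x": 0, "y": 0, "z": 1, "ax": 0, "ay": 0, "az": 0, "fingers": 42},
    {"x": 0, "y": 0, "z": 0, "ax": 0, "ay": 0, "az": 0, "fingers": 42},
    {"x": 0, "y": 0, "z": 0, "ax": 0, "ay": 0, "az": 0, "fingers": 42},
    {"x": 0, "y": 0, "z": 0, "ax": 0, "ay": 0, "az": 0, "fingers": 42},
    {"x": 0, "y": 0, "z": 0, "ax": 0, "ay": 0, "az": 0, "fingers": 42},
    {"x": 0, "y": 0, "z": 0, "ax": 0, "ay": 0, "az": 0, "fingers": 42},
    {"x": 0, "y": 0, "z": 0, "ax": 0, "ay": 0, "az": 0, "fingers": 42},
  ],
)

```text
t: 19.85
eef_pos: [0.4634, 0.0949, 0.049]
tool_rot: [0.0, 0.744, 0.668, 0.0]
contact_force: [-2.5, -2.3, 7.4]
gripper_width: 0.557
grasp_force: 41.8
```

Request:
jog_arm(
  rows=[
    {"x": 0, "y": -1, "z": 0, "ax": 0, "ay": 0, "az": 0, "fingers": 42},
    {"x": 0, "y": 0, "z": 1, "ax": 0, "ay": 0, "az": 0, "fingers": 42},
    {"x": 0, "y": 0, "z": 0, "ax": 0, "ay": 0, "az": 0, "fingers": 42},
    {"x": 0, "y": 0, "z": 0, "ax": 0, "ay": 0, "az": 0, "fingers": 42},
    {"x": 0, "y": 0, "z": 0, "ax": 0, "ay": 0, "az": 0, "fingers": 42},
    {"x": 0, "y": 0, "z": 0, "ax": 0, "ay": 0, "az": 0, "fingers": 42},
    {"x": 0, "y": 0, "z": 0, "ax": 0, "ay": 0, "az": 0, "fingers": 42},
    {"x": 0, "y": 0, "z": 0, "ax": 0, "ay": 0, "az": 0, "fingers": 42},
  ],
)

```text
t: 20.65
eef_pos: [0.4635, 0.0948, 0.0488]
tool_rot: [0.001, 0.744, 0.668, 0.001]
contact_force: [-3.5, -4.1, 17.6]
gripper_width: 0.558
grasp_force: 42.0
```

Request:
jog_arm(
  rows=[
    {"x": 0, "y": 0, "z": 0, "ax": 0, "ay": 0, "az": 0, "fingers": 52},
    {"x": 0, "y": 0, "z": 0, "ax": 0, "ay": 0, "az": 0, "fingers": 60},
    {"x": 0, "y": 0, "z": 0, "ax": 0, "ay": 0, "az": 0, "fingers": 62},
    {"x": 0, "y": 0, "z": -5, "ax": 0, "ay": 0, "az": 0, "fingers": 66},
    {"x": 0, "y": 0, "z": -40, "ax": 0, "ay": 0, "az": 0, "fingers": 66},
    {"x": 0, "y": 0, "z": -40, "ax": 0, "ay": 0, "az": 0, "fingers": 66},
    {"x": 0, "y": 0, "z": -40, "ax": 0, "ay": 0, "az": 0, "fingers": 66},
    {"x": 0, "y": 0, "z": 0, "ax": 0, "ay": 0, "az": 0, "fingers": 66},
  ],
)

```text
t: 21.45
eef_pos: [0.4651, 0.0958, 0.177]
tool_rot: [0.001, 0.744, 0.668, 0.004]
contact_force: [-0.2, -0.8, 0.0]
gripper_width: 0.773
grasp_force: 0.0
```

Run:
```python
from h import *
c=cam('wrist','w9'); s=cam('scene','s9');o=bot.get_obs();print(o['t'],o['eef_pos'],o['tool_rot'])
g=c['pixels'].astype(int)
print('pred stop inner top',w2px(c,[.4695,.1525,.083]),'pipe +y end axis',w2px(c,[.470,.1495,.0684]),'-y end',w2px(c,[.457,.04,.0684]))
for r in list(range(80,150,4)): print(r,g[r,240:330:8].tolist() if 0 else ' '.join('%3d/%3d'%(p[0],p[2]) for p in g[r,244:330:8]))
```

```text
21.55 [0.46233273 0.09551734 0.17314978] [-2.23809352e-05  7.43833746e-01  6.68363607e-01  1.20260714e-03]
pred stop inner top [278.05303851 142.7059214 ] pipe +y end axis [279.03161039 144.67393259] -y end [277.74681213 268.14453136]
80  48/ 48  51/ 51  55/ 54  52/ 52  55/ 55  48/ 48  46/ 47  48/ 47  46/ 46  47/ 47  45/ 44
84  49/ 48  50/ 50  51/ 52  51/ 51  51/ 50  49/ 49  51/ 51  47/ 48  46/ 45  48/ 48  45/ 44
88  48/ 47  49/ 50  50/ 50  50/ 49  49/ 49  49/ 49  53/ 53  48/ 48  45/ 45  49/ 48  45/ 45
92  49/ 50  49/ 49  50/ 50  49/ 50  50/ 50  50/ 50  50/ 50  48/ 48  48/ 48  55/ 54  45/ 45
96  50/ 51  49/ 49  51/ 51  54/ 54  53/ 53  50/ 51  48/ 48  49/ 48  49/ 49  54/ 53  46/ 45
100  48/ 49  50/ 50  52/ 52  53/ 53  52/ 52  49/ 49  49/ 49  49/ 49  52/ 52  50/ 50  46/ 44
104  49/ 49  49/ 49  53/ 52  53/ 53  50/ 51  52/ 52  47/ 48  50/ 50  54/ 54  48/ 48  43/ 42
108  47/ 47  48/ 49  52/ 51  52/ 52  53/ 53  54/ 53  47/ 47  49/ 49  49/ 48  48/ 49  42/ 44
112  49/ 50  48/ 49  51/ 50  52/ 52  55/ 54  50/ 50  46/ 47  46/ 46  46/ 45  44/ 45  41/ 42
116  46/104  48/129  47/123  42/112  49/127  43/114  44/115  48/124  44/106  44/ 45  41/ 42
120  44/105  51/133  50/129  41/110  50/130  44/116  51/130  50/130  45/111  45/ 45  41/ 41
124  45/102  50/131  50/129  41/110  50/129  44/115  49/127  48/130  44/107  43/ 43  40/ 41
128  47/ 99  34/ 91  40/107  30/ 78  31/ 81  30/ 83  43/113  35/ 96  42/103  65/ 60  41/ 42
132  45/ 86  35/ 95  35/ 95  35/ 94  34/ 92  35/ 92  35/ 91  35/ 92  38/ 89  45/ 46  42/ 42
136  47/110  50/130  50/130  51/131  49/128  50/129  50/129  51/131  41/100  44/ 44  42/ 43
140  50/ 95  43/113  44/114  45/116  43/114  44/115  43/114  44/118  37/ 84  43/ 43  44/ 44
144  56/ 84 106/105 133/131 148/147 162/160 150/149 136/135 103/103  40/ 83  47/ 46  47/ 46
148  58/ 82 130/128 145/144 151/149 157/156 152/151 147/146 130/129  42/ 80  48/ 48  46/ 45
```

Run:
```python
from h import *
c=ld('w9'); g=c['pixels'].astype(int)
print('pipe end rim top',px2w(c,278,142.5,.0925),'stop top outer/inner-visible',px2w(c,278,134,.083),px2w(c,278,142.5,.083))
for r in list(range(236,300,4)): print(r,' '.join('%3d/%3d'%(p[0],p[2]) for p in g[r,244:330:8]))
for r in (160,200,240): print(r,g[r,240:320:3,0].tolist())
```

```text
pipe end rim top [0.4695 0.1535 0.0925] stop top outer/inner-visible [0.4702 0.1588 0.083 ] [0.4695 0.1527 0.083 ]
236  70/ 69 168/166 201/200 215/213 227/225 208/206 190/189 148/146  64/ 64  59/ 60  58/ 59
240  72/ 72 168/166 201/199 214/212 225/224 208/206 190/189 147/145  67/ 66  61/ 62  61/ 62
244  76/ 75 167/165 201/199 214/212 225/223 207/206 190/189 145/143  72/ 72  65/ 66  62/ 62
248  78/ 78 166/165 200/198 214/212 224/223 207/206 190/188 144/142  90/ 89  69/ 69  63/ 64
252  82/ 80 166/164 200/199 213/211 224/222 207/205 190/189 143/141  77/ 76  71/ 70  65/ 66
256  83/ 82 165/163 200/198 213/211 223/222 207/205 190/189 142/140  73/ 74  68/ 68  68/ 66
260  94/ 93 165/163 200/198 212/211 222/221 207/205 189/188 140/138  92/ 90  70/ 70  69/ 68
264  97/ 96 164/162 200/198 212/211 221/220 207/205 190/188 138/137  71/ 72  72/ 71  71/ 71
268  94/ 93 164/162 200/198 213/210 221/219 207/205 189/188 136/138  69/ 67  73/ 73  72/ 72
272  92/ 90 127/179 200/198 212/210 221/218 207/205 189/187  98/178  68/ 68  74/ 74  76/ 75
276  87/ 87  76/186 198/198 211/210 220/218 206/205 200/201  74/1
[... 184 characters left out ...]
70  68/ 68  73/ 73  77/ 75
288  81/ 80  76/186 204/207 205/209 212/216 216/219 217/220  76/183  68/ 67  70/ 69  76/ 75
292  80/ 80  76/187 205/208 206/209 213/216 216/220 217/220  74/182  66/ 67  66/ 66  73/ 73
296  77/ 76  76/187 204/208 206/209 212/216 216/220 217/220  73/179  65/ 67  67/ 67  74/ 74
160 [81, 113, 190, 114, 128, 138, 144, 147, 149, 152, 157, 164, 165, 161, 157, 156, 152, 150, 144, 139, 129, 114, 152, 98, 73, 78, 78]
200 [69, 71, 75, 150, 173, 189, 198, 202, 204, 211, 225, 234, 232, 219, 210, 208, 202, 197, 188, 176, 157, 124, 50, 63, 63, 59, 63]
240 [74, 73, 69, 131, 168, 186, 196, 202, 204, 210, 222, 232, 225, 213, 207, 206, 200, 192, 184, 169, 147, 95, 68, 64, 63, 62, 61]
```

The long pipe is in, its end essentially at the stop (gap of about 1 mm or less). Next, the short pipe.

Request:
jog_arm(
  rows=[
    {"x": -48, "y": 0, "z": 0, "ax": 0, "ay": 0, "az": 0, "fingers": 80},
    {"x": -48, "y": 0, "z": 0, "ax": 0, "ay": 0, "az": 0, "fingers": 80},
    {"x": -48, "y": 0, "z": 0, "ax": 0, "ay": 0, "az": 0, "fingers": 80},
    {"x": -48, "y": 0, "z": 0, "ax": 0, "ay": 0, "az": 0, "fingers": 80},
    {"x": -48, "y": 0, "z": 0, "ax": 0, "ay": 0, "az": 0, "fingers": 80},
    {"x": -48, "y": 0, "z": 0, "ax": 0, "ay": 0, "az": 0, "fingers": 80},
    {"x": -48, "y": 0, "z": 0, "ax": 0, "ay": 0, "az": 0, "fingers": 80},
    {"x": -48, "y": 0, "z": 0, "ax": 0, "ay": 0, "az": 0, "fingers": 80},
  ],
)

```text
t: 22.35
eef_pos: [0.4195, -0.288, 0.1708]
tool_rot: [-0.001, 0.744, 0.668, -0.001]
contact_force: [1.4, 0.1, -0.5]
gripper_width: 0.938
grasp_force: 0.0
```

Request:
jog_arm(
  rows=[
    {"x": -47, "y": 0, "z": 0, "ax": 0, "ay": 0, "az": 0, "fingers": 80},
    {"x": 0, "y": 0, "z": 0, "ax": 0, "ay": 0, "az": -8.5, "fingers": 80},
    {"x": 0, "y": 0, "z": 0, "ax": 0, "ay": 0, "az": 0, "fingers": 80},
    {"x": 0, "y": 0, "z": 0, "ax": 0, "ay": 0, "az": 0, "fingers": 80},
    {"x": 0, "y": 0, "z": 0, "ax": 0, "ay": 0, "az": 0, "fingers": 80},
    {"x": 0, "y": 0, "z": 0, "ax": 0, "ay": 0, "az": 0, "fingers": 80},
    {"x": 0, "y": 0, "z": 0, "ax": 0, "ay": 0, "az": 0, "fingers": 80},
    {"x": 0, "y": 0, "z": 0, "ax": 0, "ay": 0, "az": 0, "fingers": 80},
  ],
)

```text
t: 23.15
eef_pos: [0.4161, -0.333, 0.1723]
tool_rot: [0.0, 0.692, 0.722, 0.0]
contact_force: [-0.4, -0.0, -0.2]
gripper_width: 0.93
grasp_force: 0.0
```

Run:
```python
from h import *
c=cam('wrist','w10');o=bot.get_obs();print(o['t'],o['eef_pos'],o['tool_rot'])
g=c['pixels'].astype(int).max(2)
print('expected corners',[w2px(c,[.4155+a*.024-s*.001,-.333+s*.0275,.024]).round().tolist() for s in(1,-1) for a in(-1,1)])
for r in range(120,290,8): print(r,' '.join('%3d'%x for x in g[r,220:350:5]))
```

```text
23.2 [ 0.41608957 -0.33312669  0.17235901] [4.75534745e-05 6.92278656e-01 7.21630273e-01 9.64645477e-05]
expected corners [[255.0, 167.0], [306.0, 169.0], [256.0, 222.0], [304.0, 224.0]]
120 107 107 106 108 109 111 121 100  91  95 124 121 111  86  78  75  74  71  69  73  84  80 108 126 110  82
128 106 105 106 106 107 101  80  78  91  79  77  80  77  76  75  75  73  70  71  74  81  85  83  82  81  82
136 104 104 105 105 105 105  76  79  84  81  76  78  77  75  74  75  70  69  73  75  79  82  83  82  79  78
144 107 103 101 101 101  95  74  76  74  75  72  87  75  72  72  74  73  72  72  74  76  83  82  80  76  76
152 103 100  98  97  96  91  71  67  67  75  71  69  71  70  70  73  73  74  76  76  79  78  82  80  79  78
160 101  97  96  95  92  93 100  97  70  86 108 122 125 121  98  78  73 105 103  81  80  89  84  80  79 102
168  96  94  93  92  91  92 112 158 166 180 193 198 199 186 180 174 172 100 127 122 119 126 122 122 120 116
176  99  96  94  94 101  99  94 182 182 234 255 255 255 248 248 231 193 111 121 118 112 116 122 118 131 129
184 107 101  98 106 112 109 112 212 239 252 255 2
[... 762 characters left out ...]
 107 114 112 105 117 105 108 106 107 107 122 114 107
248 102 104 103 100 100 102 101 101 101  98  97  98  99  99 103 100 107 109 113 116 119 122 114 111 120 105
256 108 122 113 113 107 105 104 104 110 108 103 105  96  98 101 103 100 100 104 106 111 108 121 115 114 105
264 109 117 109 113 110 107 104 107 113 108 105 114 113 106 103 103 101 104 106 108 114 107 107 111 112 113
272 105 111 115 119 110 105 109 105 106 111 109  95 120 197 207 171  81 102 105 107 112 116 111 115 114 110
280  83  78  71 112 108 103 108 108 106 102 102 228 222 160 133 204 214 184 124 119 120 115 123 122 133 124
288 141 175 117  81  98 104 102 103 104 102 205 215  87 105 108 108 204 219 117 122 132 119 129 115 119 119
```

Request:
jog_arm(
  rows=[
    {"x": 0, "y": -2.5, "z": 30, "ax": 0, "ay": 0, "az": 0, "fingers": 80},
    {"x": 0, "y": 0, "z": 40, "ax": 0, "ay": 0, "az": 0, "fingers": 80},
    {"x": 0, "y": 0, "z": 40, "ax": 0, "ay": 0, "az": 0, "fingers": 80},
    {"x": 0, "y": 0, "z": 30, "ax": 0, "ay": 0, "az": 0, "fingers": 76},
    {"x": 0, "y": 0, "z": 20, "ax": 0, "ay": 0, "az": 0, "fingers": 72},
    {"x": 0, "y": 0, "z": 8, "ax": 0, "ay": 0, "az": 0, "fingers": 72},
    {"x": 0, "y": 0, "z": 0, "ax": 0, "ay": 0, "az": 0, "fingers": 72},
    {"x": 0, "y": 0, "z": 0, "ax": 0, "ay": 0, "az": 0, "fingers": 72},
  ],
)

```text
t: 24.0
eef_pos: [0.4139, -0.3341, 0.0052]
tool_rot: [0.001, 0.692, 0.721, 0.0]
contact_force: [1.1, -0.3, -0.9]
gripper_width: 0.842
grasp_force: 0.0
```

Request:
jog_arm(
  rows=[
    {"x": 0, "y": 0, "z": 0, "ax": 0, "ay": 0, "az": 0, "fingers": 65},
    {"x": 0, "y": 0, "z": 0, "ax": 0, "ay": 0, "az": 0, "fingers": 55},
    {"x": 0, "y": 0, "z": 0, "ax": 0, "ay": 0, "az": 0, "fingers": 42},
    {"x": 0, "y": 0, "z": 0, "ax": 0, "ay": 0, "az": 0, "fingers": 42},
    {"x": 0, "y": 0, "z": 0, "ax": 0, "ay": 0, "az": 0, "fingers": 42},
    {"x": 0, "y": 0, "z": 0, "ax": 0, "ay": 0, "az": 0, "fingers": 42},
    {"x": 0, "y": 0, "z": 0, "ax": 0, "ay": 0, "az": 0, "fingers": 42},
    {"x": 0, "y": 0, "z": 0, "ax": 0, "ay": 0, "az": 0, "fingers": 42},
  ],
)

```text
t: 24.8
eef_pos: [0.4138, -0.3338, 0.0053]
tool_rot: [0.001, 0.692, 0.721, 0.0]
contact_force: [-1.3, 2.8, 8.2]
gripper_width: 0.552
grasp_force: 39.8
```

Request:
jog_arm(
  rows=[
    {"x": 0, "y": 0, "z": -10, "ax": 0, "ay": 0, "az": 0, "fingers": 42},
    {"x": 0, "y": 0, "z": -30, "ax": 0, "ay": 0, "az": 0, "fingers": 42},
    {"x": 0, "y": 0, "z": -40, "ax": 0, "ay": 0, "az": 0, "fingers": 42},
    {"x": 0, "y": 0, "z": -40, "ax": 0, "ay": 0, "az": 0, "fingers": 42},
    {"x": 0, "y": 0, "z": -40, "ax": 0, "ay": 0, "az": 0, "fingers": 42},
    {"x": 0, "y": 0, "z": 0, "ax": 0, "ay": 0, "az": 8.5, "fingers": 42},
    {"x": 0, "y": 0, "z": 0, "ax": 0, "ay": 0, "az": 0, "fingers": 42},
    {"x": 0, "y": 0, "z": 0, "ax": 0, "ay": 0, "az": 0, "fingers": 42},
  ],
)

```text
t: 25.6
eef_pos: [0.4128, -0.3328, 0.1639]
tool_rot: [-0.001, 0.743, 0.67, -0.0]
contact_force: [-0.3, 0.2, -2.1]
gripper_width: 0.552
grasp_force: 42.1
```

Request:
jog_arm(
  rows=[
    {"x": 42.3, "y": 0.4, "z": 0, "ax": 0, "ay": 0, "az": 0, "fingers": 42},
    {"x": 42.3, "y": 0.4, "z": 0, "ax": 0, "ay": 0, "az": 0, "fingers": 42},
    {"x": 42.3, "y": 0.4, "z": 0, "ax": 0, "ay": 0, "az": 0, "fingers": 42},
    {"x": 42.3, "y": 0.4, "z": 0, "ax": 0, "ay": 0, "az": 0, "fingers": 42},
    {"x": 42.3, "y": 0.4, "z": 0, "ax": 0, "ay": 0, "az": 0, "fingers": 42},
    {"x": 42.3, "y": 0.4, "z": 0, "ax": 0, "ay": 0, "az": 0, "fingers": 42},
    {"x": 42.3, "y": 0.4, "z": 0, "ax": 0, "ay": 0, "az": 0, "fingers": 42},
    {"x": 42.3, "y": 0.4, "z": 0, "ax": 0, "ay": 0, "az": 0, "fingers": 42},
  ],
)

```text
t: 26.4
eef_pos: [0.4518, 0.004, 0.1636]
tool_rot: [-0.0, 0.743, 0.669, -0.001]
contact_force: [1.1, -0.1, -2.3]
gripper_width: 0.55
grasp_force: 41.9
```

Request:
jog_arm(
  rows=[
    {"x": 0, "y": 0, "z": 0, "ax": 0, "ay": 0, "az": 0, "fingers": 42},
    {"x": 0, "y": 0, "z": 0, "ax": 0, "ay": 0, "az": 0, "fingers": 42},
    {"x": 0, "y": 0, "z": 10, "ax": 0, "ay": 0, "az": 0, "fingers": 42},
    {"x": 0, "y": 0, "z": 30, "ax": 0, "ay": 0, "az": 0, "fingers": 42},
    {"x": 0, "y": 0, "z": 20, "ax": 0, "ay": 0, "az": 0, "fingers": 42},
    {"x": 0, "y": 0, "z": 0, "ax": 0, "ay": 0, "az": 0, "fingers": 42},
    {"x": 0, "y": 0, "z": 0, "ax": 0, "ay": 0, "az": 0, "fingers": 42},
    {"x": 0, "y": 0, "z": 0, "ax": 0, "ay": 0, "az": 0, "fingers": 42},
  ],
)

```text
t: 27.2
eef_pos: [0.4533, 0.0017, 0.105]
tool_rot: [0.0, 0.744, 0.668, 0.0]
contact_force: [0.0, 0.7, -1.2]
gripper_width: 0.552
grasp_force: 42.0
```

Run:
```python
from h import *
c=cam('wrist','w11');o=bot.get_obs();print(o['t'],o['eef_pos'],o['tool_rot'])
cv2.imwrite('pics/m11.png',cv2.resize(c['pixels'][0:320,160:400,::-1],None,fx=1.85,fy=1.85,interpolation=2))
```

```text
27.25 [0.45345642 0.00208943 0.10512224] [3.96948694e-04 7.44220749e-01 6.67933202e-01 7.46660041e-04]
```

View pics/m11.png

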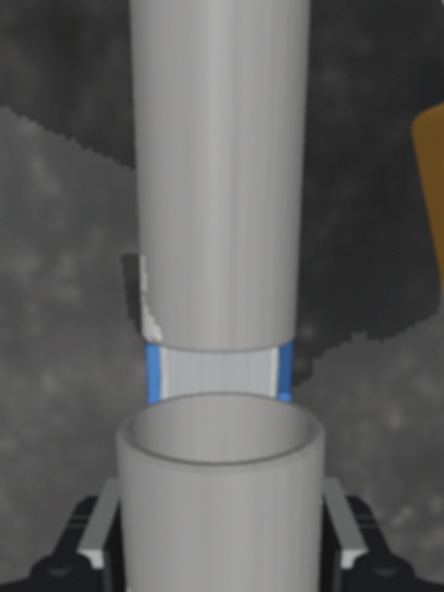

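The long pipe's near end is at crop (217,350), and the held short pipe's upper rim is at (221,466). They are in line with a small gap.

Run:
```python
from h import *
c=ld('w11'); P=lambda u,v,z: px2w(c,160+u/1.85,v/1.85,z)
a=P(217,350,.0925);b=P(221,466,.148); print('long end',a,'short end',b)
e=np.array([.1113,.9938]);n=np.array([.9938,-.1113]);d=(a-b)[:2];print('gap',d@e,'across (short must move)',d@n)
print('long axis check',(P(136,150,.0684)+P(303,150,.0684))/2,(P(145,340,.0684)+P(295,340,.0684))/2)
```

```text
long end [0.4553 0.0429 0.0925] short end [0.4554 0.0341 0.148 ]
gap 0.008734309999999997 across (short must move) -0.0010788200000000445
long axis check [0.4618 0.096  0.0684] [0.45585 0.04    0.0684 ]
```

Request:
jog_arm(
  rows=[
    {"x": 5, "y": -1, "z": 0, "ax": 0, "ay": 0, "az": 0, "fingers": 42},
    {"x": 0, "y": 0, "z": 20, "ax": 0, "ay": 0, "az": 0, "fingers": 42},
    {"x": 0, "y": 0, "z": 20, "ax": 0, "ay": 0, "az": 0, "fingers": 42},
    {"x": 0, "y": 0, "z": 8, "ax": 0, "ay": 0, "az": 0, "fingers": 42},
    {"x": 0, "y": 0, "z": 3, "ax": 0, "ay": 0, "az": 0, "fingers": 42},
    {"x": 0, "y": 0, "z": 0, "ax": 0, "ay": 0, "az": 0, "fingers": 42},
    {"x": 0, "y": 0, "z": 0, "ax": 0, "ay": 0, "az": 0, "fingers": 42},
    {"x": 0, "y": 0, "z": 0, "ax": 0, "ay": 0, "az": 0, "fingers": 42},
  ],
)

```text
t: 28.05
eef_pos: [0.4529, 0.0077, 0.0539]
tool_rot: [0.0, 0.744, 0.668, 0.001]
contact_force: [0.7, 0.8, -2.0]
gripper_width: 0.548
grasp_force: 42.1
```

Request:
jog_arm(
  rows=[
    {"x": 0, "y": 0, "z": 1, "ax": 0, "ay": 0, "az": 0, "fingers": 42},
    {"x": 0, "y": 0, "z": 1, "ax": 0, "ay": 0, "az": 0, "fingers": 42},
    {"x": 0, "y": 0, "z": 0, "ax": 0, "ay": 0, "az": 0, "fingers": 42},
    {"x": 0, "y": 0, "z": 0, "ax": 0, "ay": 0, "az": 0, "fingers": 42},
    {"x": 0, "y": 0, "z": 0, "ax": 0, "ay": 0, "az": 0, "fingers": 42},
    {"x": 0, "y": 0, "z": 0, "ax": 0, "ay": 0, "az": 0, "fingers": 42},
    {"x": 0, "y": 0, "z": 0, "ax": 0, "ay": 0, "az": 0, "fingers": 42},
    {"x": 0, "y": 0, "z": 0, "ax": 0, "ay": 0, "az": 0, "fingers": 42},
  ],
)

```text
t: 28.85
eef_pos: [0.4523, 0.0076, 0.0513]
tool_rot: [0.0, 0.744, 0.668, 0.0]
contact_force: [0.2, 0.1, -1.9]
gripper_width: 0.549
grasp_force: 42.1
```

Request:
jog_arm(
  rows=[
    {"x": 0, "y": 0, "z": 1, "ax": 0, "ay": 0, "az": 0, "fingers": 42},
    {"x": 0, "y": 0, "z": 1, "ax": 0, "ay": 0, "az": 0, "fingers": 42},
    {"x": 0, "y": 0, "z": 0.5, "ax": 0, "ay": 0, "az": 0, "fingers": 42},
    {"x": 0, "y": 0, "z": 0, "ax": 0, "ay": 0, "az": 0, "fingers": 42},
    {"x": 0, "y": 0, "z": 0, "ax": 0, "ay": 0, "az": 0, "fingers": 42},
    {"x": 0, "y": 0, "z": 0, "ax": 0, "ay": 0, "az": 0, "fingers": 42},
    {"x": 0, "y": 0, "z": 0, "ax": 0, "ay": 0, "az": 0, "fingers": 42},
    {"x": 0, "y": 0, "z": 0, "ax": 0, "ay": 0, "az": 0, "fingers": 42},
  ],
)

```text
t: 29.65
eef_pos: [0.4529, 0.0077, 0.0497]
tool_rot: [-0.0, 0.744, 0.668, 0.001]
contact_force: [-3.1, 0.3, 14.3]
gripper_width: 0.553
grasp_force: 43.7
```

Request:
jog_arm(
  rows=[
    {"x": 0, "y": 0, "z": 0, "ax": 0, "ay": 0, "az": 0, "fingers": 52},
    {"x": 0, "y": 0, "z": 0, "ax": 0, "ay": 0, "az": 0, "fingers": 60},
    {"x": 0, "y": 0, "z": 0, "ax": 0, "ay": 0, "az": 0, "fingers": 62},
    {"x": 0, "y": 0, "z": -5, "ax": 0, "ay": 0, "az": 0, "fingers": 66},
    {"x": 0, "y": 0, "z": -40, "ax": 0, "ay": 0, "az": 0, "fingers": 66},
    {"x": 0, "y": 0, "z": -40, "ax": 0, "ay": 0, "az": 0, "fingers": 66},
    {"x": 0, "y": 0, "z": -35, "ax": 0, "ay": 0, "az": 0, "fingers": 66},
    {"x": 0, "y": 0, "z": 0, "ax": 0, "ay": 0, "az": 0, "fingers": 80},
  ],
)

```text
t: 30.45
eef_pos: [0.4551, 0.0077, 0.1728]
tool_rot: [0.001, 0.744, 0.668, 0.004]
contact_force: [0.9, 0.5, 0.0]
gripper_width: 0.919
grasp_force: 0.0
```

Run:
```python
from h import *
c=cam('wrist','w12');o=bot.get_obs();print(o['t'],o['eef_pos'])
g=c['pixels'].astype(int); u=int(round(w2px(c,[.455,.04,.0925])[0])); print(u,'exp rows long end/short ends',[w2px(c,[.455,y,.0925]).round(1).tolist() for y in(.043,.039,-.016)])
for r in range(100,260,2): print(r,g[r,[u-12,u,u+12]].tolist(), end=' ')
```

```text
30.5 [0.45379019 0.00800981 0.17087608]
276 exp rows long end/short ends [[275.3, 174.7], [275.9, 180.1], [283.6, 248.2]]
100 [[147, 147, 146], [166, 165, 164], [152, 151, 150]] 102 [[148, 147, 146], [166, 165, 165], [152, 151, 151]] 104 [[148, 147, 147], [166, 165, 165], [152, 151, 151]] 106 [[147, 147, 146], [166, 165, 165], [152, 151, 150]] 108 [[148, 147, 147], [166, 165, 164], [152, 151, 150]] 110 [[147, 147, 146], [165, 165, 164], [152, 151, 150]] 112 [[147, 146, 146], [165, 164, 164], [151, 151, 150]] 114 [[147, 147, 146], [165, 164, 164], [152, 151, 150]] 116 [[148, 147, 147], [165, 165, 164], [151, 151, 150]] 118 [[147, 147, 146], [164, 163, 163], [151, 150, 150]] 120 [[148, 147, 146], [164, 164, 163], [151, 151, 150]] 122 [[148, 147, 146], [165, 164, 163], [151, 151, 150]] 124 [[147, 147, 145], [164, 163, 163], [151, 150, 150]] 126 [[147, 147, 146], [163, 163, 162], [151, 150, 150]] 128 [[147, 147, 145], [163, 163, 162], [151, 150, 150]] 130 [[147, 147, 145], [163, 163, 162], [151, 150, 150]] 132 [[147, 146, 145], [164, 163, 162], [151, 150, 150]] 134 [[148, 147, 146], [163
[... 2801 characters left out ...]
 226, 225], [201, 200, 199]] 236 [[206, 206, 205], [227, 226, 225], [200, 199, 199]] 238 [[207, 206, 205], [226, 226, 225], [200, 199, 199]] 240 [[207, 206, 205], [226, 225, 224], [200, 199, 198]] 242 [[207, 206, 205], [225, 224, 224], [200, 199, 198]] 244 [[206, 205, 204], [225, 224, 223], [198, 197, 197]] 246 [[198, 200, 199], [215, 215, 214], [204, 205, 205]] 248 [[204, 207, 208], [209, 211, 211], [218, 221, 222]] 250 [[205, 208, 208], [212, 215, 215], [218, 221, 222]] 252 [[205, 208, 208], [212, 215, 215], [219, 222, 222]] 254 [[205, 208, 208], [211, 215, 214], [219, 222, 222]] 256 [[205, 208, 208], [211, 215, 214], [219, 222, 222]] 258 [[205, 208, 208], [211, 215, 215], [219, 222, 222]]
```

Request:
jog_arm(
  rows=[
    {"x": 40.6, "y": 18.2, "z": 0, "ax": 0, "ay": 0, "az": 0, "fingers": 80},
    {"x": 40.6, "y": 18.2, "z": 0, "ax": 0, "ay": 0, "az": 0, "fingers": 80},
    {"x": 40.6, "y": 18.2, "z": 0, "ax": 0, "ay": 0, "az": 0, "fingers": 80},
    {"x": 40.6, "y": 18.2, "z": 0, "ax": 0, "ay": 0, "az": 0, "fingers": 80},
    {"x": 40.6, "y": 18.2, "z": 0, "ax": 0, "ay": 0, "az": 0, "fingers": 80},
    {"x": 40.6, "y": 18.2, "z": 0, "ax": 0, "ay": 0, "az": 0, "fingers": 80},
    {"x": 40.6, "y": 18.2, "z": 0, "ax": 0, "ay": 0, "az": 0, "fingers": 80},
    {"x": 0, "y": 0, "z": 0, "ax": 0, "ay": 0, "az": 0, "fingers": 80},
  ],
)

```text
t: 31.3
eef_pos: [0.6096, 0.2838, 0.1662]
tool_rot: [-0.001, 0.741, 0.671, 0.0]
contact_force: [-0.3, 0.1, -1.0]
gripper_width: 0.938
grasp_force: 0.0
```

Request:
jog_arm(
  rows=[
    {"x": 0, "y": 0, "z": 0, "ax": 0, "ay": 0, "az": 0, "fingers": 80},
    {"x": 0, "y": 0, "z": 0, "ax": 0, "ay": 0, "az": 0, "fingers": 80},
    {"x": 0, "y": 0, "z": 0, "ax": 0, "ay": 0, "az": 0, "fingers": 80},
    {"x": 0, "y": 0, "z": 0, "ax": 0, "ay": 0, "az": 0, "fingers": 80},
    {"x": 0, "y": 0, "z": 0, "ax": 0, "ay": 0, "az": 0, "fingers": 80},
    {"x": 0, "y": 0, "z": 0, "ax": 0, "ay": 0, "az": 0, "fingers": 80},
    {"x": 0, "y": 0, "z": 0, "ax": 0, "ay": 0, "az": 0, "fingers": 80},
    {"x": 0, "y": 0, "z": 0, "ax": 0, "ay": 0, "az": 0, "fingers": 80},
  ],
)

```text
t: 32.1
eef_pos: [0.6093, 0.2766, 0.1689]
tool_rot: [-0.0, 0.744, 0.668, 0.0]
contact_force: [-0.0, -0.3, -0.1]
gripper_width: 0.93
grasp_force: 0.0
```

Run:
```python
from h import *
c=cam('wrist','w13');o=bot.get_obs();print(o['t'],o['eef_pos'],o['tool_rot'])
g=c['pixels'].astype(int).max(2)
print('expected corners',[w2px(c,[.610+a*.024,.268+s*.02,.024]).round().tolist() for s in(1,-1) for a in(-1,1)])
for r in range(120,270,6): print(r,' '.join('%3d'%x for x in g[r,220:350:5]))
```

```text
32.15 [0.60932369 0.27657569 0.16884709] [-2.93961166e-05  7.43938181e-01  6.68248442e-01  3.41589054e-05]
expected corners [[255.0, 188.0], [305.0, 183.0], [261.0, 227.0], [309.0, 222.0]]
120  89  86  87  82  80  76  74  75  70  80  88  83  78  72  74  71  72  67  69  73  69  67  64  64  63  67
126  86  88  88  75  78  80  77  78  69  71  71  75  72  69  72  71  71  66  68  70  70  70  64  64  62  62
132  84  81  89  95  95  86  75  73  68  69  67  69  68  71  70  71  67  68  72  72  72  72  69  64  61  61
138  82  85  83 156  91  77  74  69  67  72  67  66  65  65  66  66  69  74  79  81  78  71  65  64  64  66
144  90 101 121 131  88  77  74  73  70  69  67  66  65  71  65  66  68  71  73  74  76  69  66  64  67  71
150 119 116 117 125  84  84  76  74  73  73  69  67  66  64  67  68  69  70  73  73  72  75  70  67  66  71
156 112 105 128 132 122 118 100  95  77  81  98  97  96  93  94  94  87  72  69  68  72  73  78  86  95  69
162 108 104 111 110 112 115 121 101 103 108 103  97  96  96  95  95  97  98  98  98 110 126 115 104  98  90
168 110 107 110 104 101 111 115 119 128 121 111
[... 1088 characters left out ...]
 193 140 112 119 115 113 117 115 110 102 108 103  97
234  88  85  83  85  86  94 102  99 103 112 105 104 102 107 111 109 110 109 110 116 113 116 117 109 101  99
240  91  86  85  83  83  86  97  99 101  99  97  98 101 104 107 105 108 107 110 111 108 104 107 106 115 112
246  88  78  84  84  86  87  88  92  96  95 100  99 100 111 111 106 110 107 103 102  99  97 102 119 127 142
252 119 120  83  91  92  91  92  99 100  99 112 100  96 104 104 102 105 104 103 101  98 101 112 124 116 112
258 217 222 108  93 106  98  95 101 101  99  93  93  94  96  97  97  98 101 102 100  98  99 108 124 107  99
264  95 164 213 104 107 103 107 118 104  94  89  88  92  91  96  93  97  99  99  99  96  99 165 114 100  96
```

The short pipe is in with a gap of about 4–5 mm; its free end is at y≈-0.0145. The cap's opening shows dark at rows 172–184 with the rim at row ~185, and the dome ends at row ~230. The open end is toward +y, as wanted.

Run:
```python
from h import *
c=ld('w13'); print('rim top',px2w(c,280,184.5,.048),'dome tip',px2w(c,282,231,.024),px2w(c,282,231,.015),'sides',px2w(c,255.5,200,.024),px2w(c,305,200,.024),px2w(c,258,216,.024),px2w(c,305.5,216,.024))
c=ld('w12'); print('long end',px2w(c,276,174,.0925),'short ends',px2w(c,276,181,.0925),px2w(c,283,246,.0925))
```

```text
rim top [0.6103 0.2946 0.048 ] dome tip [0.6067 0.2414 0.024 ] [0.6064 0.2378 0.015 ] sides [0.5846 0.2762 0.024 ] [0.6322 0.2711 0.024 ] [0.5849 0.2597 0.024 ] [0.6314 0.2547 0.024 ]
long end [0.4556 0.0435 0.0925] short ends [0.455  0.0383 0.0925] [ 0.4547 -0.0141  0.0925]
```

Request:
jog_arm(
  rows=[
    {"x": 0, "y": 0, "z": 30, "ax": 0, "ay": 0, "az": -6.4, "fingers": 80},
    {"x": -4.5, "y": -1, "z": 40, "ax": 0, "ay": 0, "az": 0, "fingers": 80},
    {"x": 0, "y": 0, "z": 40, "ax": 0, "ay": 0, "az": 0, "fingers": 80},
    {"x": 0, "y": 0, "z": 30, "ax": 0, "ay": 0, "az": 0, "fingers": 76},
    {"x": 0, "y": 0, "z": 17, "ax": 0, "ay": 0, "az": 0, "fingers": 72},
    {"x": 0, "y": 0, "z": 8, "ax": 0, "ay": 0, "az": 0, "fingers": 72},
    {"x": 0, "y": 0, "z": 0, "ax": 0, "ay": 0, "az": 0, "fingers": 72},
    {"x": 0, "y": 0, "z": 0, "ax": 0, "ay": 0, "az": 0, "fingers": 72},
  ],
)

```text
t: 32.95
eef_pos: [0.6095, 0.2724, 0.0052]
tool_rot: [0.0, 0.706, 0.709, 0.001]
contact_force: [0.2, -0.0, -0.0]
gripper_width: 0.846
grasp_force: 0.0
```

Request:
jog_arm(
  rows=[
    {"x": 0, "y": 0, "z": 0, "ax": 0, "ay": 0, "az": 0, "fingers": 65},
    {"x": 0, "y": 0, "z": 0, "ax": 0, "ay": 0, "az": 0, "fingers": 55},
    {"x": 0, "y": 0, "z": 0, "ax": 0, "ay": 0, "az": 0, "fingers": 42},
    {"x": 0, "y": 0, "z": 0, "ax": 0, "ay": 0, "az": 0, "fingers": 42},
    {"x": 0, "y": 0, "z": 0, "ax": 0, "ay": 0, "az": 0, "fingers": 42},
    {"x": 0, "y": 0, "z": 0, "ax": 0, "ay": 0, "az": 0, "fingers": 42},
    {"x": 0, "y": 0, "z": 0, "ax": 0, "ay": 0, "az": 0, "fingers": 42},
    {"x": 0, "y": 0, "z": 0, "ax": 0, "ay": 0, "az": 0, "fingers": 42},
  ],
)

```text
t: 33.75
eef_pos: [0.6087, 0.2723, 0.0051]
tool_rot: [-0.0, 0.705, 0.709, 0.001]
contact_force: [-2.0, -0.8, 6.8]
gripper_width: 0.555
grasp_force: 40.2
```

Request:
jog_arm(
  rows=[
    {"x": 0, "y": 0, "z": -10, "ax": 0, "ay": 0, "az": 0, "fingers": 42},
    {"x": 0, "y": 0, "z": -30, "ax": 0, "ay": 0, "az": 0, "fingers": 42},
    {"x": 0, "y": 0, "z": -40, "ax": 0, "ay": 0, "az": 0, "fingers": 42},
    {"x": 0, "y": 0, "z": -40, "ax": 0, "ay": 0, "az": 0, "fingers": 42},
    {"x": 0, "y": 0, "z": -45, "ax": 0, "ay": 0, "az": 0, "fingers": 42},
    {"x": 0, "y": 0, "z": 0, "ax": 0, "ay": 0, "az": 6.4, "fingers": 42},
    {"x": 0, "y": 0, "z": 0, "ax": 0, "ay": 0, "az": 0, "fingers": 42},
    {"x": 0, "y": 0, "z": 0, "ax": 0, "ay": 0, "az": 0, "fingers": 42},
  ],
)

```text
t: 34.55
eef_pos: [0.6074, 0.272, 0.1682]
tool_rot: [-0.0, 0.743, 0.669, -0.001]
contact_force: [-0.6, -0.5, -2.1]
gripper_width: 0.553
grasp_force: 41.7
```

Request:
jog_arm(
  rows=[
    {"x": -41.2, "y": -15.5, "z": 0, "ax": 0, "ay": 0, "az": 0, "fingers": 42},
    {"x": -41.2, "y": -15.5, "z": 0, "ax": 0, "ay": 0, "az": 0, "fingers": 42},
    {"x": -41.2, "y": -15.5, "z": 0, "ax": 0, "ay": 0, "az": 0, "fingers": 42},
    {"x": -41.2, "y": -15.5, "z": 0, "ax": 0, "ay": 0, "az": 0, "fingers": 42},
    {"x": -41.2, "y": -15.5, "z": 0, "ax": 0, "ay": 0, "az": 0, "fingers": 42},
    {"x": -41.2, "y": -15.5, "z": 0, "ax": 0, "ay": 0, "az": 0, "fingers": 42},
    {"x": -41.2, "y": -15.5, "z": 0, "ax": 0, "ay": 0, "az": 0, "fingers": 42},
    {"x": -41.2, "y": -15.5, "z": 0, "ax": 0, "ay": 0, "az": 0, "fingers": 42},
  ],
)

```text
t: 35.35
eef_pos: [0.4479, -0.0438, 0.168]
tool_rot: [-0.0, 0.743, 0.669, -0.001]
contact_force: [-0.6, -0.6, -0.6]
gripper_width: 0.555
grasp_force: 41.8
```

Request:
jog_arm(
  rows=[
    {"x": 0, "y": 0, "z": 0, "ax": 0, "ay": 0, "az": 0, "fingers": 42},
    {"x": 0, "y": 0, "z": 0, "ax": 0, "ay": 0, "az": 0, "fingers": 42},
    {"x": 0, "y": 0, "z": 20, "ax": 0, "ay": 0, "az": 0, "fingers": 42},
    {"x": 0, "y": 0, "z": 30, "ax": 0, "ay": 0, "az": 0, "fingers": 42},
    {"x": 0, "y": 0, "z": 15, "ax": 0, "ay": 0, "az": 0, "fingers": 42},
    {"x": 0, "y": 0, "z": 0, "ax": 0, "ay": 0, "az": 0, "fingers": 42},
    {"x": 0, "y": 0, "z": 0, "ax": 0, "ay": 0, "az": 0, "fingers": 42},
    {"x": 0, "y": 0, "z": 0, "ax": 0, "ay": 0, "az": 0, "fingers": 42},
  ],
)

```text
t: 36.15
eef_pos: [0.4507, -0.042, 0.1044]
tool_rot: [0.0, 0.744, 0.669, 0.0]
contact_force: [0.3, -0.4, -0.7]
gripper_width: 0.554
grasp_force: 41.8
```

Run:
```python
from h import *
c=cam('wrist','w14');o=bot.get_obs();print(o['t'],o['eef_pos'],o['tool_rot'])
cv2.imwrite('pics/m14.png',cv2.resize(c['pixels'][0:320,160:400,::-1],None,fx=1.85,fy=1.85,interpolation=2))
g=c['pixels'].astype(int)[:,:,0]
for r in range(120,290,3): print(r,g[r,215:345:8].tolist())
```

```text
36.2 [ 0.45078036 -0.04201918  0.1045956 ] [4.38487295e-04 7.43608479e-01 6.68614752e-01 7.41926190e-04]
120 [81, 84, 121, 133, 143, 152, 158, 168, 169, 158, 153, 144, 131, 58, 63, 48, 44]
123 [83, 87, 121, 133, 143, 152, 159, 168, 169, 159, 154, 144, 131, 59, 72, 47, 43]
126 [85, 89, 126, 133, 143, 152, 158, 168, 168, 159, 153, 143, 130, 55, 64, 50, 44]
129 [86, 90, 119, 133, 144, 153, 158, 168, 168, 158, 153, 144, 130, 53, 53, 49, 47]
132 [87, 90, 124, 133, 144, 153, 158, 168, 168, 158, 153, 144, 130, 53, 50, 49, 47]
135 [88, 89, 119, 133, 144, 153, 158, 168, 168, 158, 153, 143, 130, 52, 48, 47, 47]
138 [90, 92, 105, 133, 145, 152, 158, 167, 168, 158, 153, 144, 129, 56, 50, 48, 47]
141 [92, 95, 90, 133, 144, 152, 158, 168, 168, 158, 152, 144, 129, 63, 53, 48, 49]
144 [92, 94, 89, 133, 143, 152, 158, 167, 167, 157, 152, 144, 129, 62, 54, 49, 49]
147 [93, 94, 85, 133, 144, 152, 158, 167, 166, 157, 152, 143, 128, 53, 50, 50, 50]
150 [93, 95, 91, 133, 144, 152, 159, 167, 166, 157, 152, 143, 127, 47, 50, 50, 50]
153 [94, 96, 94, 133, 144, 152, 159, 166, 166, 156, 152, 143, 128, 47, 49, 
[... 3033 characters left out ...]
, 135, 115, 90, 95, 96]
267 [96, 96, 92, 109, 130, 146, 155, 160, 161, 158, 154, 148, 133, 116, 86, 84, 98]
270 [98, 87, 94, 110, 128, 144, 154, 162, 163, 157, 154, 146, 134, 117, 84, 67, 99]
273 [99, 62, 95, 111, 129, 145, 154, 161, 164, 158, 155, 145, 136, 115, 89, 59, 98]
276 [98, 35, 102, 110, 130, 147, 155, 159, 160, 159, 154, 147, 134, 112, 93, 57, 99]
279 [98, 24, 120, 103, 132, 147, 156, 159, 160, 158, 152, 148, 131, 111, 96, 46, 98]
282 [98, 22, 123, 94, 130, 146, 157, 161, 160, 159, 153, 146, 131, 104, 118, 39, 98]
285 [98, 20, 125, 125, 104, 145, 154, 158, 159, 156, 153, 143, 128, 95, 127, 32, 98]
288 [98, 21, 123, 134, 120, 107, 148, 153, 156, 152, 151, 133, 95, 131, 131, 30, 91]
```

Run:
```python
from h import *
c=ld('w14')
a=px2w(c,275,215.5,.0925);b=px2w(c,278,244,.0995);print(a,b)
e=np.array([.1113,.9938]);n=np.array([.9938,-.1113]);d=(a-b)[:2];print('gap',d@e,'across',d@n)
g=c['pixels'].astype(int)[:,:,0]
print(g[200,225:330].tolist()); print(g[267,215:345].tolist())
```

```text
[ 0.4499 -0.0148  0.0925] [ 0.4501 -0.0281  0.0995]
gap 0.013195280000000002 across -0.001679049999999978
[79, 80, 79, 80, 79, 80, 81, 81, 87, 100, 110, 117, 122, 127, 132, 134, 136, 138, 139, 141, 142, 143, 144, 146, 147, 148, 150, 150, 152, 152, 153, 154, 156, 157, 157, 157, 158, 158, 158, 158, 159, 159, 159, 160, 161, 162, 163, 163, 163, 162, 161, 161, 162, 161, 161, 161, 161, 159, 158, 157, 157, 156, 155, 155, 155, 155, 155, 154, 152, 151, 150, 151, 150, 149, 147, 145, 144, 143, 141, 138, 136, 133, 131, 129, 126, 123, 118, 114, 103, 84, 61, 47, 45, 47, 46, 46, 46, 50, 58, 62, 66, 67, 68, 68, 68]
[96, 98, 98, 98, 98, 98, 98, 99, 96, 87, 73, 77, 87, 92, 93, 94, 92, 89, 86, 88, 93, 99, 102, 106, 109, 113, 117, 120, 123, 125, 127, 129, 130, 131, 132, 135, 137, 139, 142, 144, 146, 146, 146, 147, 148, 151, 153, 154, 155, 155, 155, 156, 156, 157, 158, 159, 160, 162, 162, 162, 163, 162, 161, 161, 161, 161, 162, 163, 163, 163, 161, 159, 158, 156, 156, 155, 155, 154, 155, 155, 154, 154, 152, 152, 151, 150, 150, 149, 148, 146, 145, 143, 141, 138, 136, 134, 133, 131, 129, 127, 126, 123, 121, 118, 116, 113, 111, 107, 104, 99, 95, 88, 86, 87, 90, 92, 92, 90, 82, 74, 84, 95, 98, 98, 99, 98, 99, 99, 98, 97]
```

View pics/m14.png

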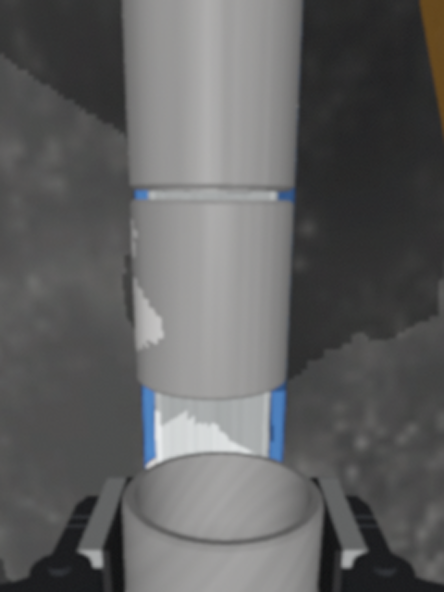

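The short pipe is seated in line with a small even gap. The cap's open mouth faces it, with about 13 mm still to go and about 2 mm across. I'll correct that and lower.

Request:
jog_arm(
  rows=[
    {"x": 9, "y": -2, "z": 0, "ax": 0, "ay": 0, "az": 0, "fingers": 42},
    {"x": 0, "y": 0, "z": 0, "ax": 0, "ay": 0, "az": 0, "fingers": 42},
    {"x": 0, "y": 0, "z": 20, "ax": 0, "ay": 0, "az": 0, "fingers": 42},
    {"x": 0, "y": 0, "z": 20, "ax": 0, "ay": 0, "az": 0, "fingers": 42},
    {"x": 0, "y": 0, "z": 8, "ax": 0, "ay": 0, "az": 0, "fingers": 42},
    {"x": 0, "y": 0, "z": 3, "ax": 0, "ay": 0, "az": 0, "fingers": 42},
    {"x": 0, "y": 0, "z": 0, "ax": 0, "ay": 0, "az": 0, "fingers": 42},
    {"x": 0, "y": 0, "z": 0, "ax": 0, "ay": 0, "az": 0, "fingers": 42},
  ],
)

```text
t: 37.0
eef_pos: [0.4493, -0.0333, 0.0534]
tool_rot: [0.0, 0.744, 0.668, 0.0]
contact_force: [0.4, 1.1, -1.5]
gripper_width: 0.552
grasp_force: 41.8
```

Request:
jog_arm(
  rows=[
    {"x": 0, "y": 0, "z": 1, "ax": 0, "ay": 0, "az": 0, "fingers": 42},
    {"x": 0, "y": 0, "z": 1, "ax": 0, "ay": 0, "az": 0, "fingers": 42},
    {"x": 0, "y": 0, "z": 0.5, "ax": 0, "ay": 0, "az": 0, "fingers": 42},
    {"x": 0, "y": 0, "z": 0, "ax": 0, "ay": 0, "az": 0, "fingers": 42},
    {"x": 0, "y": 0, "z": 0, "ax": 0, "ay": 0, "az": 0, "fingers": 42},
    {"x": 0, "y": 0, "z": 0, "ax": 0, "ay": 0, "az": 0, "fingers": 42},
    {"x": 0, "y": 0, "z": 0, "ax": 0, "ay": 0, "az": 0, "fingers": 42},
    {"x": 0, "y": 0, "z": 0, "ax": 0, "ay": 0, "az": 0, "fingers": 42},
  ],
)

```text
t: 37.8
eef_pos: [0.4488, -0.0332, 0.0503]
tool_rot: [-0.0, 0.744, 0.668, 0.0]
contact_force: [0.7, -0.2, -2.2]
gripper_width: 0.555
grasp_force: 41.8
```

Request:
jog_arm(
  rows=[
    {"x": 0, "y": 0, "z": 1, "ax": 0, "ay": 0, "az": 0, "fingers": 42},
    {"x": 0, "y": 0, "z": 1, "ax": 0, "ay": 0, "az": 0, "fingers": 42},
    {"x": 0, "y": 0, "z": 0, "ax": 0, "ay": 0, "az": 0, "fingers": 42},
    {"x": 0, "y": 0, "z": 0, "ax": 0, "ay": 0, "az": 0, "fingers": 42},
    {"x": 0, "y": 0, "z": 0, "ax": 0, "ay": 0, "az": 0, "fingers": 42},
    {"x": 0, "y": 0, "z": 0, "ax": 0, "ay": 0, "az": 0, "fingers": 42},
    {"x": 0, "y": 0, "z": 0, "ax": 0, "ay": 0, "az": 0, "fingers": 42},
    {"x": 0, "y": 0, "z": 0, "ax": 0, "ay": 0, "az": 0, "fingers": 42},
  ],
)

```text
t: 38.6
eef_pos: [0.4486, -0.0333, 0.0494]
tool_rot: [-0.001, 0.744, 0.668, 0.0]
contact_force: [-7.6, 1.2, 23.1]
gripper_width: 0.551
grasp_force: 44.0
```

Request:
jog_arm(
  rows=[
    {"x": 0, "y": -1, "z": -1, "ax": 0, "ay": 0, "az": 0, "fingers": 42},
    {"x": 0, "y": 0, "z": 0, "ax": 0, "ay": 0, "az": 0, "fingers": 52},
    {"x": 0, "y": 0, "z": 0, "ax": 0, "ay": 0, "az": 0, "fingers": 60},
    {"x": 0, "y": 0, "z": 0, "ax": 0, "ay": 0, "az": 0, "fingers": 64},
    {"x": 0, "y": 0, "z": -5, "ax": 0, "ay": 0, "az": 0, "fingers": 66},
    {"x": 0, "y": 0, "z": -35, "ax": 0, "ay": 0, "az": 0, "fingers": 66},
    {"x": 0, "y": 0, "z": -40, "ax": 0, "ay": 0, "az": 0, "fingers": 66},
    {"x": 0, "y": 0, "z": -40, "ax": 0, "ay": 0, "az": 0, "fingers": 66},
  ],
)

```text
t: 39.4
eef_pos: [0.4473, -0.0336, 0.1705]
tool_rot: [-0.0, 0.744, 0.668, -0.001]
contact_force: [1.8, 0.7, 0.4]
gripper_width: 0.774
grasp_force: 0.0
```

Request:
jog_arm(
  rows=[
    {"x": 0, "y": 0, "z": 0, "ax": 0, "ay": 0, "az": 0, "fingers": 66},
    {"x": 0, "y": 0, "z": 0, "ax": 0, "ay": 0, "az": 0, "fingers": 66},
    {"x": 0, "y": 0, "z": 0, "ax": 0, "ay": 0, "az": 0, "fingers": 66},
    {"x": 0, "y": 0, "z": 0, "ax": 0, "ay": 0, "az": 0, "fingers": 66},
    {"x": 0, "y": 0, "z": 0, "ax": 0, "ay": 0, "az": 0, "fingers": 66},
    {"x": 0, "y": 0, "z": 0, "ax": 0, "ay": 0, "az": 0, "fingers": 66},
    {"x": 0, "y": 0, "z": 0, "ax": 0, "ay": 0, "az": 0, "fingers": 66},
    {"x": 0, "y": 0, "z": 0, "ax": 0, "ay": 0, "az": 0, "fingers": 66},
  ],
)

```text
t: 40.2
eef_pos: [0.4477, -0.0332, 0.1691]
tool_rot: [-0.0, 0.744, 0.668, -0.0]
contact_force: [-0.1, -0.4, 0.1]
gripper_width: 0.774
grasp_force: 0.0
```

Run:
```python
from h import *
c=cam('wrist','w15');o=bot.get_obs();print(o['t'],o['eef_pos'])
g=c['pixels'].astype(int)
print('exp short end, cap end, cap dome',[w2px(c,[x,y,z]).round(1).tolist() for x,y,z in((.4499,-.0148,.0925),(.449,-.020,.0925),(.445,-.06,.0684))])
for r in range(110,290,3): print(r,' '.join('%3d/%3d'%(p[0],p[2]) for p in g[r,240:320:7]))
```

```text
40.25 [ 0.44775383 -0.03320922  0.16919159]
exp short end, cap end, cap dome [[281.6, 197.6], [281.1, 204.4], [281.3, 241.2]]
110  72/ 72  68/138 125/124 144/142 148/147 161/159 166/165 155/154 150/148 138/138 116/114  41/ 43
113  72/ 72  64/129 124/123 143/141 147/146 161/160 166/164 155/154 149/148 138/136 114/113  46/ 45
116  72/ 73  47/100  95/114 131/132 134/135 140/140 141/140 139/139 134/134 128/129  86/106  46/ 46
119  74/ 73  45/ 87  90/123 142/143 153/154 158/158 162/162 151/151 154/155 154/157  63/125  46/ 46
122  77/ 75  45/ 85 135/134 133/132 142/141 144/142 151/150 149/148 140/139 132/131 114/113  48/ 49
125  80/ 79  47/ 82 142/140 137/136 149/147 156/154 166/165 158/157 150/148 139/138 117/116  50/ 50
128  82/ 81  45/ 76 142/141 138/136 149/148 156/154 166/165 158/157 150/148 140/138 115/114  59/ 58
131  84/ 84  46/ 75 142/141 138/137 149/148 156/155 165/164 158/157 149/148 139/137 115/113  57/ 57
134  87/ 86  45/ 73 158/156 137/136 150/148 156/154 165/164 157/156 149/148 139/138 114/113  50/ 50
137  86/ 85  49/ 75 169/167 137/137 150/148 156/155 165/163 156/155 149/14
[... 4325 characters left out ...]

269  82/ 81  85/ 85  89/ 89  90/ 90  94/ 91  95/ 92  90/ 88  98/ 96  92/ 90  96/ 94  91/ 90  85/ 84
272  82/ 81  85/ 84  90/ 89  90/ 90  96/ 93  89/ 88  88/ 88  96/ 94  91/ 90  92/ 90  89/ 87  89/ 88
275  84/ 82  87/ 87  87/ 87  92/ 90  92/ 90  87/ 86  86/ 85  89/ 88  92/ 90  95/ 92  94/ 92  91/ 89
278  84/ 84  89/ 88  89/ 89  93/ 92  91/ 89  89/ 88  88/ 87  93/ 91  92/ 91  99/ 96  98/ 97  93/ 91
281  87/ 86  93/ 92  98/ 96  96/ 95  92/ 91  88/ 88  87/ 87  94/ 93  98/ 97 101/ 99  99/ 96  97/ 95
284  90/ 89  95/ 94  94/ 92  97/ 95  92/ 91  87/ 86  86/ 85  91/ 90  93/ 91  95/ 93  97/ 95  94/ 91
287  91/ 90  99/ 97  91/ 89  97/ 95  91/ 89  92/ 91  84/ 84  95/ 93  88/ 87  88/ 88  92/ 90  90/ 89
```

All pieces sit in line. The gaps are about 5 mm between the pipes and 3–4 mm at the cap, with the long pipe practically at the stop. The gripper is clear, so I'm handing in.

```bash
python3 -c "
from station import bot
print(bot.hand_in())"
```

```text
the job is handed in; nothing more can be done
None
```

I nested the liner about 5 mm from the stop, then laid the long pipe, short pipe and cap (open end to the short pipe) in line in its V. By camera, the gaps are about 1 mm at the stop, 5 mm between the pipes and 3–4 mm at the cap. I left the rusty pipe and level alone and handed the job in at about 40 s; no verdict was returned.

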